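Stow the plug gauges and ratchet the crate shut

TASK

Tip the red-balled pawl back off the ratchet wheel and turn the knob all the way back so that the shutter uncovers the crate, then set every plug gauge gently (not dropped) and upright into a crate cell of its own. When all are in, tip the pawl down on the wheel again and turn the knob clockwise one notch at a time, letting it come to a stop at each notch, until the shutter is fully shut at the fifth notch and the pawl holds it. Leave the dial indicator, straight edge and iron block where they are.

Things in the scene. Friction and masses are not known exactly. Their poses are not given: they have to be found in the camera images.
- station: Fixed wooden 2 x 2 crate with a green ratchet housing on its +y side. Origin: centre of the crate's underside, on the bench; axes along the crate's sides. Crate 139 x 139 x 60 mm; walls, dividers and floor 5 mm thick; each cell 62 x 62 mm inside. Housing 150 x 130 mm, 110 mm high, centred at (25, 170) mm. Knob axis at (30, 150) mm. A 10 mm rack bar runs along x at y = 95 mm, height 119 mm.
- crate_floor (a point): Point on the top of the crate's floor at its middle (where the dividers cross), axes as the station.
- knob (a joint): Turn of ratchet wheel and knob, rad, 0 to 3.26, growing clockwise from above; 0 = fully back, shutter open. One notch = 0.628. With the pawl down it turns clockwise only; the pawl clicks in about 0.05 before each multiple of 0.628 and bars it from turning back. Fifth notch 3.14 = shutter shut, hard stop 0.12 beyond. Friction 0.15 N m, stays where left; drives the shutter by a rack.
- knob_grip (a point): On the knob's axis, 185 mm above the bench: the height to grip. The knob is a black bar 64 mm long (along this point's x), 18 mm wide, 36 mm high (164 to 200 mm above the bench), a white line on top, over a steel ratchet wheel of 118 mm diameter whose teeth reach 142 mm.
- pawl (a joint): Angle of the pawl, rad, -0.06 to 1.5. About 0 (up to 0.2 on top of a tooth) = nose down on the ratchet; 1.5 = tipped back to its stop, ratchet free. Weighted: it falls from its balance point near 0.93 to either side and stays there; moving it takes under 2 N. Its hinge, at (-30, 200, 158) mm of the station frame, runs along the station's y.
- pawl_ball (a point): Centre of the red ball, 22 mm diameter, on a 9 mm stalk; 47 mm straight above the pawl's hinge when the pawl is down. Tipping back swings the ball towards the station's -x, to lie level on that side of the hinge while the nose arm points up.
- pawl_nose (a point): Nose of the pawl, a 6 mm pin 14 mm long at the end of the 8 mm thick arm: 60 mm along the station's +x from the hinge and 20 mm below it when down. Tipped back, it stands 58 mm above the hinge and 25 mm to its +x; pressing down on the leaning arm puts it back on the wheel.
- shutter (a joint): How far the shutter is shut, m: 0 = fully open, 0.157 = covering the whole crate; always 0.05 m per rad of the knob. It moves along the station's -x.
- shutter_edge (a point): Middle of the front (station -x) edge of the shutter, a steel plate 145 mm in x, 158 mm in y, 4 mm thick, moving 124 to 128 mm above the bench with a brass strip on it near this edge up to 134 mm. This point is on its top face. Fully open it is 85 mm to the station's +x of the crate's middle. Nothing else lies above the crate's cells.
- indicator: Bystander: brass dial indicator on a dark round foot (76 mm) with a post, 130 mm tall, loose. Origin under the foot.
- straightedge: Bystander: blued steel straight edge, 200 x 30 x 8 mm, lying on the bench, long along its x. Origin under its middle.
- iron_block: Bystander: dark cast-iron block 110 x 90 x 50 mm. Origin under its middle.
- cell0 (a point): Middle of a crate cell's floor (near row, station -y side), 5 mm above the bench.
- gauge0: Plug gauge, 110 mm tall, standing on the bench: nickel-plated plug 50 mm diameter and 45 mm high at the bottom, black ebony handle 24 mm diameter from 45 to 110 mm height. About 0.45 kg, heavy end down. Origin: centre of its underside, z up its axis. Two to four of the four gauges are there; the others are absent (None).
- cell1 (a point): Middle of a crate cell's floor (near row, station +y side), 5 mm above the bench.
- gauge1: Plug gauge, 110 mm tall, standing on the bench: nickel-plated plug 50 mm diameter and 45 mm high at the bottom, black ebony handle 24 mm diameter from 45 to 110 mm height. About 0.45 kg, heavy end down. Origin: centre of its underside, z up its axis. Two to four of the four gauges are there; the others are absent (None).
- cell2 (a point): Middle of a crate cell's floor (far row, station -y side), 5 mm above the bench.
- gauge2: Plug gauge, 110 mm tall, standing on the bench: nickel-plated plug 50 mm diameter and 45 mm high at the bottom, black ebony handle 24 mm diameter from 45 to 110 mm height. About 0.45 kg, heavy end down. Origin: centre of its underside, z up its axis. Two to four of the four gauges are there; the others are absent (None).
- cell3 (a point): Middle of a crate cell's floor (far row, station +y side), 5 mm above the bench.
- gauge3: Plug gauge, 110 mm tall, standing on the bench: nickel-plated plug 50 mm diameter and 45 mm high at the bottom, black ebony handle 24 mm diameter from 45 to 110 mm height. About 0.45 kg, heavy end down. Origin: centre of its underside, z up its axis. Two to four of the four gauges are there; the others are absent (None).
Things that resemble listed ones, but are neither listed nor needed, are in the scene too. Leave any orange look-alike of the gauge0 alone. Leave any purple look-alike of the gauge2 alone.

How it is judged:
By the outcome, as a careful person would: the job done as asked, in the order asked, and still so for the second after the job is handed in, with the robot touching nothing.
Of gauge0, gauge1, gauge2, gauge3 only 2 to 4 are there at a start; the rules pass over those that are not, and their reading is None.
At some moment in a run one of gauge0, gauge1, gauge2, gauge3 may be knocked a few centimetres aside while the robot is not near it.
It also fails if it takes over 210 s, if anything falls off the work surface, if the arm or the gripper's body presses on something with over 40 N, if the wrist force passes 120 N, or if a joint passes its speed limit or range.

ROBOT

A 6-joint arm with a two-finger parallel gripper is mounted at the origin on the work surface. World frame = base frame: x ahead of the robot, y to its left, z up, the work surface at z = 0. Lengths are in mm, angles in rad, forces in N, time in s.
With the tool pointing down it reaches from about 350 to 975 mm from the base axis. Payload 7.1 kg.
Tool frame: the origin (TCP) lies on the centre line of the jaws, within the pads' length; the fingertips stand 17 mm ahead of it and the grasp point (between the pads) lies 2 mm behind it (tip_extent is the distance from the TCP to the fingertips, in mm); z points along the fingers, y is the line along which they close (so a half turn about z gives the same grasp; the last joint's range is limited). The gripper opens to 88 mm and grips with 3 to 60 N. Pads are 20 mm wide; open, the fingers measure 115 mm over their backs; the gripper's body (75 mm by 178 mm) begins 61 mm behind the grasp point.
Start: joints at [-1.124, 0.423, 1.63, -0, 1.089, -0.019], TCP at [280.725, -558.389, 239.675] pointing down, gripper open.
Joint ranges: [-3, 3], [-0.9, 2.11], [0.09, 2.58], [-1.31, 4.45], [0.11, 2.69], [-2.54, 2.54]. Speed limits (rad/s): [2.39, 2.39, 3.01, 3.14, 3.14, 3.14].

INTERFACE

Orientations are given as a rotation vector (axis times angle).
In Python, from workcell import get_obs, get_image, camera_model, close_job, look_for, outline_of, pinpoint, tip_extent gives the robot as it stands.
- The arm moves only by the shell command python3 -m jog 'ROWS'. ROWS is text: rows parted by semicolons, each of 7 numbers parted by spaces: the shift along the tool's x, y, z as a fraction of full scale, then the turn, a rotation vector about the tool's x, y, z as a fraction of full scale, then the closure, from -1 (fully open) to 1 (shut). A call has 1 to 8 rows; each row is the pose to reach, as a shift and turn from the pose commanded when the call began, along the tool's axes at that moment; what a row does not reach only later rows make up. Full scale, the value 1, is 0.2 m for a shift and 30 degrees for a turn. A row lasts 1/10 s, in which the tool goes at most 50 mm and 8.59 degrees, less where a joint would pass 70% of its speed; a pose out of reach is approached as far as the arm can. A call with a number of a shift or a turn outside -1 to 1 is refused whole. A call with a gripper value outside its range is refused whole. The fingers move at their own pace and stop on an object; the grip force is fixed at half the most. Time passes only in rows, so rows that repeat a pose let the fingers close. It gives the time, the measured TCP pose, the force, the opening and the grip force at its end, in the units of the state.
- get_obs(): the state, without advancing time (a new reading comes with each control period).
- get_image(name): name is "side" or "top" or "wrist"; returns the picture (480x640x3 uint8, red, green, blue); there is no depth.
- camera_model(name): a dict with "fx", "fy", "cx", "cy" (pixels), "origin" and "orientation" of the camera in the world; the wrist camera has in their place "tool_from_camera" (4x4, takes a point from camera to tool coordinates, whose origin is the TCP and whose axes are the flange's). Camera axes: x right, y down, z forward; pixel columns grow to the right and rows downward; lengths in mm; the calibration is good to about 2 mm. A picture is of the moment at which its call begins: read the wrist's pose just before it. camera_model takes no time and is no camera call.
- close_job(): hands the job in; it is judged then, once.
Trained networks look in the newest picture that a camera, given by its name, has taken for a name from the list of things; names that differ only in an ending like _2 or _b are one class to them, and where a whole thing is asked for, a point or a joint stands for the part that bears it (a point fixed in the world has none). Each returns a list of dicts, best first, with "confidence" (0 to 1); they miss things now and then, are a little off and sometimes report something else, mostly with a low value. They report only what shows in the picture. A call takes as long as a camera call. They do not tell look-alikes from the thing itself.
- look_for(target, camera): "xyz" ([x, y, z] in mm, in the coordinates of the camera as it stood for that picture, good to about 4 mm: the middle of the surface that is visible of it).
- outline_of(target, camera): "mask" (480x640 bool, what is visible of it).
- pinpoint(target, camera): "xyz" ([x, y, z] in mm, in the coordinates of the camera as it stood for that picture, good to about 4 mm: a listed point, or the origin of a listed thing).
The state is a dict: "t": time; "qpos": joint angles; "qvel": joint speeds; "joint_torque": joint torques, N m; "ee_pos": TCP position; "orientation": TCP orientation; "ft_force": force on the tool from outside, world axes, zero at the start; "moment": the same for the moment, N m; "width": finger opening in mm; "grasp_force": force on a finger pad.
Only numpy, scipy, OpenCV 4.12 (cv2) and the standard library are available. Lean on these libraries where they do the work, as an engineer would, in place of code of your own. Each camera call takes 0.05 s, during which the arm holds its last target. There are 200 camera calls.

## Working session

There is one attempt and no reset: what is moved stays moved. The work goes in short steps, Python scripts to look and compute and a shell command to move; the robot and the scene stay as the last step left them, time stands still between calls to the robot, and variables do not carry over. Pictures are saved under pics/ and viewed, at most 14 in all, crops included, and the job is handed in when it is done.

```bash
ls; mkdir -p pics; python3 - <<'E'
from workcell import *
import cv2,numpy as np
for c in ("top","side"):
    im=get_image(c); cv2.imwrite(f"pics/{c}0.png",im[:,:,::-1]); m=camera_model(c); print(c,{k:np.round(v,3).tolist() if not isinstance(v,str) else v for k,v in m.items()})
print(np.round(camera_model("wrist")["tool_from_camera"],3).tolist())
o=get_obs(); print(o)
print(tip_extent)
E
```

```text
pics
top {'fx': 624.615, 'fy': 624.615, 'cx': 322.841, 'cy': 245.199, 'origin': [403.494, -18.348, 1547.673], 'orientation': [-2.19, 2.128, -0.094]}
side {'fx': 621.104, 'fy': 621.104, 'cx': 314.458, 'cy': 235.982, 'origin': [724.789, -841.712, 1398.499], 'orientation': [-2.52, -0.26, 0.104]}
[[0.0, -0.958, -0.288, 77.773], [1.0, 0.0, 0.0, 0.06], [0.0, -0.288, 0.958, -145.544], [0.0, 0.0, 0.0, 1.0]]
{'t': 0.1, 'qpos': array([-1.12401207e+00,  4.23774972e-01,  1.63059072e+00,  9.12137662e-06,
        1.08859688e+00, -1.89948571e-02]), 'qvel': array([ 6.38087325e-04, -2.16048833e-03, -2.20716477e-03,  4.48274139e-05,
       -7.75322389e-04,  6.77232789e-04]), 'joint_torque': array([-3.24521970e-04, -5.45613849e+01, -2.74324179e+01,  6.44402811e-02,
        1.86604791e-02, -2.15274548e-05]), 'ee_pos': array([ 280.52451284, -557.9824733 ,  238.98180504]), 'orientation': array([-3.05547817e+00, -7.24732435e-01,  4.44180209e-04]), 'ft_force': array([-0.15682367,  0.75408859,  0.90392685]), 'moment': array([ 0.02673815, -0.00813115,  0.01106985]), 'grasp_force': 0.0, 'width': 87.93981277635962}
17.0
```

View pics/top0.png

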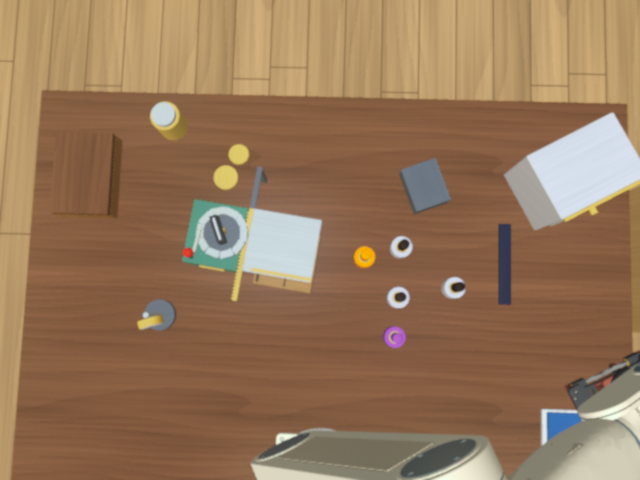

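View pics/side0.png

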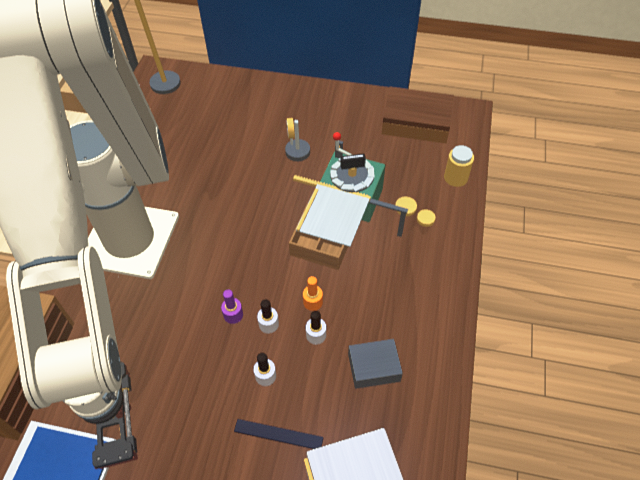

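```bash
cat > h.py <<'E'
from workcell import *
import numpy as np,cv2
from scipy.spatial.transform import Rotation as R
def cam(c):
    m=camera_model(c)
    if c=="wrist":
        o=get_obs(); T=np.array(m["tool_from_camera"]); Rt=R.from_rotvec(o["orientation"]).as_matrix()
        return Rt@T[:3,:3], Rt@T[:3,3]+o["ee_pos"], m
    return R.from_rotvec(m["orientation"]).as_matrix(), np.array(m["origin"]), m
def W(c,p): A,t,_=cam(c); return A@np.array(p)+t
def px(c,P): A,t,m=cam(c); q=A.T@(np.array(P)-t); return q[:2]/q[2]*[m["fx"],m["fy"]]+[m["cx"],m["cy"]]
def ray(c,uv,z):
    A,t,m=cam(c); d=A@np.array([(uv[0]-m["cx"])/m["fx"],(uv[1]-m["cy"])/m["fy"],1]); return t+d*(z-t[2])/d[2]
def find(n,c,f=pinpoint,k=6):
    for r in f(n,c)[:k]: 
        P=W(c,r["xyz"]); print(n,c,round(r["confidence"],2),np.round(P,1),"px",np.round(px(c,P)))
def go(P,Rm=None):
    "shift (fractions) and turn from the present pose"
    o=get_obs(); A=R.from_rotvec(o["orientation"])
    s=A.inv().apply(np.array(P)-o["ee_pos"])/200
    t=(A.inv()*Rm).as_rotvec()/np.radians(30) if Rm is not None else np.zeros(3)
    print("go",np.round(s,4),np.round(t,4))
def down(yaw): "tool z down, tool x pointing along yaw"; return R.from_euler('z',yaw)*R.from_euler('x',np.pi)
E
python3 - <<'E'
from h import *
for c in ("top","side"):
    for n in ("gauge0","station","knob_grip","pawl_ball","pawl_nose","shutter_edge","crate_floor","indicator","straightedge","iron_block","cell0","cell1","cell2","cell3"): find(n,c)
E
```

```text
gauge0 top 0.88 [ 347.4 -167.5   -5.6] px [393. 336.]
gauge0 top 0.78 [ 566.9 -176.8    1.6] px [399. 247.]
gauge0 top 0.71 [ 4.446e+02 -1.697e+02  3.000e-01] px [395. 296.]
gauge0 top 0.66 [539.5 -93.    2.2] px [365. 257.]
gauge0 top 0.61 [ 466.3 -306.3   -2.7] px [450. 289.]
station top 0.91 [526.8 101.7   1.3] px [286. 260.]
pawl_ball top 0.46 [517.2 299.5 208.2] px [188. 254.]
pawl_nose top 0.7 [581.1 285.4 141.3] px [202. 229.]
shutter_edge top 0.59 [481.  103.1 131.9] px [281. 275.]
indicator top 0.75 [383.7 404.8   1.4] px [162. 314.]
indicator top 0.74 [485.8  66.9   6.2] px [300. 277.]
straightedge top 0.6 [ 536.7 -437.3    2.4] px [504. 262.]
iron_block top 0.74 [ 722.5 -232.9    5.1] px [422. 186.]
cell0 top 0.83 [487.6  68.2   5.8] px [299. 276.]
cell0 top 0.6 [554.   56.3   6.6] px [305. 250.]
cell0 top 0.48 [523.8 299.3 207.7] px [188. 251.]
cell1 top 0.83 [487.6  68.2   5.8] px [299. 276.]
cell1 top 0.6 [554.   56.3   6.6] px [305. 250.]
cell1 top 0.48 [523.8 299.3 207.7] px [188. 251.]
cell2 top 0.83 [487.6  68.2   5.8] px [299. 276.]
cell2 top 0.6 [554.   56.3   6.6
[... 1599 characters left out ...]
4 -181.8    0.8] px [267. 327.]
cell1 side 0.67 [550.7  52.8   5. ] px [329. 256.]
cell1 side 0.63 [493.3 136.    8.2] px [314. 227.]
cell1 side 0.59 [564.9 127.7   4.5] px [339. 235.]
cell2 side 0.74 [487.7  68.6   7.8] px [307. 247.]
cell2 side 0.68 [ 440.4 -181.8    0.8] px [267. 327.]
cell2 side 0.67 [550.7  52.8   5. ] px [329. 256.]
cell2 side 0.63 [493.3 136.    8.2] px [314. 227.]
cell2 side 0.59 [564.9 127.7   4.5] px [339. 235.]
cell3 side 0.74 [487.7  68.6   7.8] px [307. 247.]
cell3 side 0.68 [ 440.4 -181.8    0.8] px [267. 327.]
cell3 side 0.67 [550.7  52.8   5. ] px [329. 256.]
cell3 side 0.63 [493.3 136.    8.2] px [314. 227.]
cell3 side 0.59 [564.9 127.7   4.5] px [339. 235.]
```

The top picture shows the station at about (250,240). The red pawl ball is at (188,253) and the knob at (218,230), with the shutter mostly over the crate at (283,245).

- **Gauge candidates:** white and black ones at (401,247), (398,297) and (454,288). These three match the description.
- **Look-alikes to leave alone:** orange at (364,257) and purple at (395,337).
- **Pawl ball:** the only red thing is at top (188,253) / side (337,136). The side network hit at (265,376) is a gauge, and the yellow discs at (239,154) and (225,177) don't matter.

Next I fit the station pose and check a close crop.

```bash
python3 - <<'E'
from h import *
S=np.array([[0,0],[-30,200],[30,150],[30,200],[-33.5,-33.5],[33.5,-33.5],[-33.5,33.5],[33.5,33.5]],float)
P=np.array([[525.3,100.5],[518.,300.5],[576,238.6],[583.5,288.5],[487.7,68.5],[552,54.5],[493.3,136],[564.9,127.7]])
sc=S-S.mean(0);pc=P-P.mean(0)
th=np.arctan2((sc[:,0]*pc[:,1]-sc[:,1]*pc[:,0]).sum(),(sc*pc).sum())
c,s=np.cos(th),np.sin(th);M=np.array([[c,-s],[s,c]]);t=P.mean(0)-M@S.mean(0)
print("yaw",th,"t",t,"\nres",np.round(P-(S@M.T+t),1).tolist())
print("shut edge station",M.T@(np.array([479.7,104.6])-t))
a,b=cv2.imread("pics/side0.png")[120:390,215:415],cv2.imread("pics/top0.png")[190:320,170:330]
im=np.zeros((600,800,3),np.uint8);a=cv2.resize(a,(400,540),interpolation=3);b=cv2.resize(b,(400,325),interpolation=3)
im[:540,:400]=a;im[:325,400:]=b;cv2.imwrite("pics/crop1.png",im)
E
```

```text
yaw -0.13838006647525888 t [524.39005139  96.77446929] 
res [[0.9, 3.7], [-4.3, 1.5], [1.2, -2.6], [1.8, -2.2], [1.1, 0.3], [-0.9, -4.5], [-2.5, 1.4], [2.7, 2.4]]
shut edge station [-45.34229259   1.58623027]
```

View pics/crop1.png

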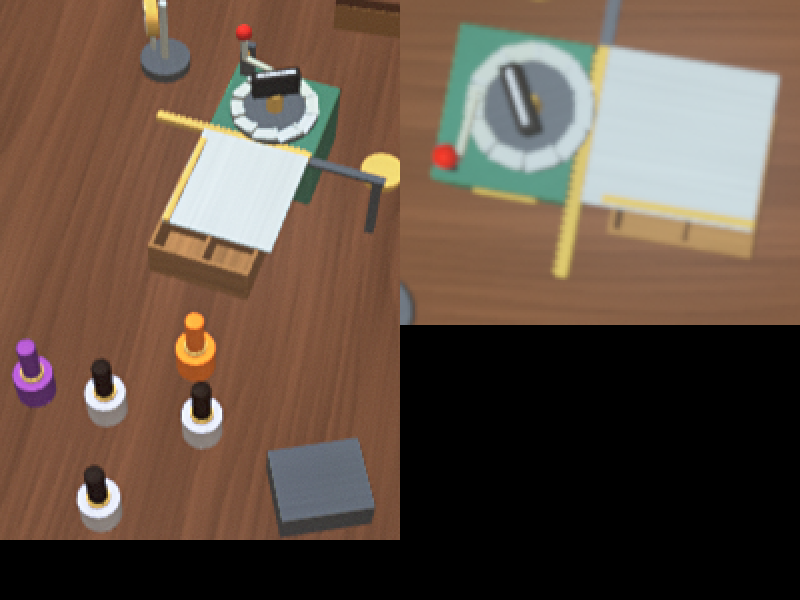

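```bash
for i in 1 2 3 4; do python3 -m jog '0.727 -0.667 -0.175 0 0 0 1; 0.727 -0.667 -0.175 0 0 0 1; 0.727 -0.667 -0.175 0 0 0 1;0.727 -0.667 -0.175 0 0 0 1;0.727 -0.667 -0.175 0 0 0 1' | tail -3; done
python3 -m jog '0 0 0 0 0 -0.92 1;0 0 0 0 0 -0.92 1;0 0 0 0 0 -0.92 1;0 0 0 0 0 -0.92 1;0 0 0 0 0 -0.92 1' >/dev/null; python3 -m jog '0 0 0 0 0 -0.92 1;0 0 0 0 0 -0.92 1;0 0 0 0 0 -0.92 1;0 0 0 0 0 -0.92 1;0 0 0 0 0 -0.92 1;0 0 0 0 0 -0.92 1'
python3 - <<'E'
from h import *
o=get_obs();print(o["t"],o["ee_pos"],o["qpos"])
im=get_image("wrist");cv2.imwrite("pics/w1.png",im[:,:,::-1])
for n in ("station","knob_grip","pawl_ball","pawl_nose","shutter_edge","crate_floor","cell0"): find(n,"wrist")
E
```

```text
ft_force: [-0.8, -0.1, 1.0]
width: 51.3
grasp_force: 0.0
ft_force: [-1.0, -0.7, -0.1]
width: 11.3
grasp_force: 0.0
ft_force: [0.6, 0.6, -0.0]
width: 0.2
grasp_force: 0.0
ft_force: [1.2, 0.6, 0.4]
width: 0.5
grasp_force: 0.0
t: 4.6
ee_pos: [560.8, 178.6, 379.4]
orientation: [2.376, 2.055, -0.001]
ft_force: [0.7, 0.0, -1.2]
width: 0.5
grasp_force: 0.0
4.6 [560.84802812 178.57621972 379.43035423] [ 2.88141188e-01  2.41338375e-01  1.56188183e+00 -2.18724180e-04
  1.33878315e+00  4.32573844e-01]
station wrist 0.72 [522.9  91.2  -1.6] px [298. 250.]
knob_grip wrist 0.9 [574.7 241.2 182.5] px [321. 143.]
pawl_ball wrist 0.79 [521.4 298.7 203.8] px [243.  79.]
pawl_nose wrist 0.63 [578.8 291.9 142.3] px [318.  85.]
shutter_edge wrist 0.95 [478.7 102.6 128.4] px [252. 282.]
```

View pics/w1.png

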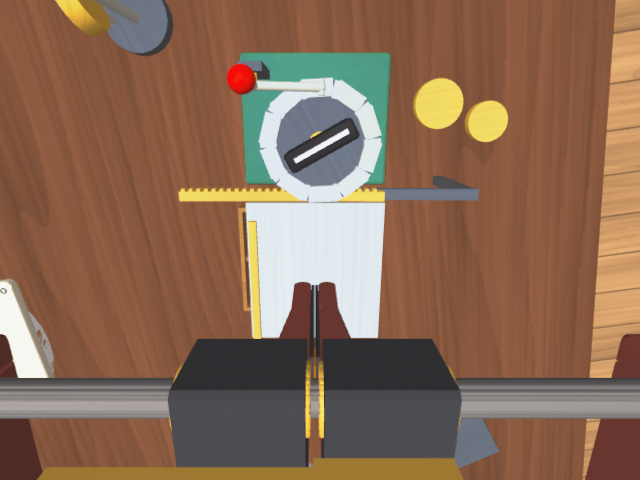

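The wrist picture shows the red ball at (242,79), the pawl arm running to its nose at (325,86), the knob bar from (290,162) to (354,128), and the shutter edge at about x=250. The rack bar is level in the image, so the tool is square to the station.

```bash
python3 - <<'E'
from h import *
p=lambda u,v,z: np.round(ray("wrist",(u,v),z),1)
a,b=p(294,161.5,200),p(352,130.5,200);d=b-a
print("bar",a,b,(a+b)/2,"yaw",np.arctan2(d[1],d[0]))
print("ball",p(241.5,79,205)); 
c,e=p(244,53.5,110),p(389.5,53.5,110);print("housing back",c,e,np.arctan2(*(e-c)[[1,0]]))
c,e=p(180,190,124),p(478,189.5,124);print("rack",c,e,np.arctan2(*(e-c)[[1,0]]))
th=-0.14;M=np.array([[np.cos(th),-np.sin(th)],[np.sin(th),np.cos(th)]])
t=np.array([524.4,96.8]);
for q in([-30,200],[30,150],[-50,235],[100,235]): print(q,M@q+t)
# finger start: 32 mm to +x of the ball, z tip 180 => TCP 197
go([*(M@[2,200]+t),300],down(1.43));go([*(M@[2,200]+t),197],down(1.43))
E
```

```text
bar [550.1 231.2 200. ] [600.4 249.  200. ] [575.25 240.1  200.  ] yaw 0.34012430154786544
ball [520.1 298.9 205. ]
housing back [512.1 333.6 110. ] [653.1 313.6 110. ] -0.1409040062712096
rack [423. 213. 124.] [730.7 169.8 124. ] -0.13948478856269367
[-30, 200] [522.60214304 299.02949268]
[30, 150] [575.03794708 241.14610599]
[-50, 235] [507.68183213 336.47791484]
[100, 235] [656.21423156 315.54644765]
go [ 0.5645 -0.1129  0.3984] [-0.     -0.     -0.0017]
go [ 0.5645 -0.1129  0.9134] [-0.     -0.     -0.0017]
```

```bash
python3 -m jog '0.5645 -0.113 0.40 0 0 0 1;0.5645 -0.113 0.40 0 0 0 1;0.5645 -0.113 0.40 0 0 0 1;0.5645 -0.113 0.40 0 0 0 1;0.5645 -0.113 0.40 0 0 0 1'
python3 -m jog '0 0 0.25 0 0 0 1;0 0 0.4 0 0 0 1;0 0 0.515 0 0 0 1;0 0 0.515 0 0 0 1;0 0 0.515 0 0 0 1'
python3 -m jog '0 -0.04 0 0 0 0 1;0 -0.08 0 0 0 0 1;0 -0.12 0 0 0 0 1;0 -0.16 0 0 0 0 1;0 -0.2 0 0 0 0 1;0 -0.24 0 0 0 0 1;0 -0.28 0 0 0 0 1;0 -0.28 0 0 0 0 1'
python3 - <<'E'
from h import *
im=get_image("side");cv2.imwrite("pics/s2.png",cv2.resize(im[90:230,260:440,::-1],None,fx=3,fy=3))
for n in ("pawl_ball","pawl_nose"): find(n,"side")
E
```

```text
t: 5.5
ee_pos: [553.9, 294.9, 299.1]
orientation: [-2.371, -2.061, 0.002]
ft_force: [-0.1, -0.1, 0.7]
width: 0.6
grasp_force: 0.0
t: 6.0
ee_pos: [555.3, 293.9, 198.1]
orientation: [2.374, 2.057, 0.002]
ft_force: [-0.3, -0.2, 0.1]
width: 0.7
grasp_force: 0.0
t: 6.8
ee_pos: [497.5, 302.5, 196.5]
orientation: [-2.372, -2.059, 0.001]
ft_force: [-0.1, -0.1, 0.2]
width: 0.6
grasp_force: 0.0
pawl_ball side 0.62 [472.9 308.5 164.2] px [319. 142.]
pawl_ball side 0.45 [385.7 409.5  -3.1] px [299. 152.]
pawl_nose side 0.63 [552.  295.7 216.7] px [348. 136.]
```

View pics/s2.png

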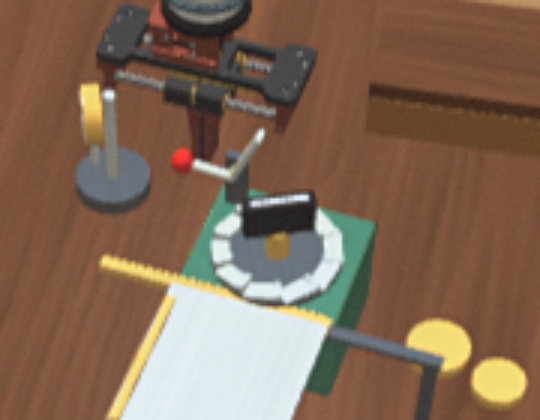

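The pawl is tipped back: ball at crop (182,160), nose arm pointing up at (262,135). Next is the knob.

```bash
python3 -m jog '0 0 -0.25 0 0 0 1;0 0 -0.5 0 0 0 1;0 0 -0.5 0 0 0 -0.14;-0.25 0.428 -0.5 0 0 0 -0.14;-0.25 0.428 -0.5 0 0 0 -0.14;-0.25 0.428 -0.5 0 0 0 -0.14;-0.25 0.428 -0.5 0 0 0 -0.14'
for i in 1 2 3; do python3 -m jog '0 0 0 0 0 0.694 -0.14;0 0 0 0 0 0.694 -0.14;0 0 0 0 0 0.694 -0.14;0 0 0 0 0 0.694 -0.14'|head -3; done
python3 - <<'E'
from h import *
get_image("wrist"); find("knob_grip","wrist")
go([575.2,240.5,183],down(0.34)); print(get_obs()["qpos"],get_obs()["width"])
E
```

```text
t: 7.65
ee_pos: [577.0, 239.9, 295.7]
orientation: [-2.375, -2.055, 0.002]
ft_force: [-1.5, 0.0, -0.6]
width: 37.1
grasp_force: 0.0
t: 8.05
ee_pos: [575.5, 241.7, 296.3]
orientation: [-2.705, -1.597, 0.001]
t: 8.45
ee_pos: [575.8, 241.4, 296.4]
orientation: [-2.948, -1.084, 0.001]
t: 8.85
ee_pos: [576.1, 241.2, 296.5]
orientation: [-3.096, -0.535, 0.001]
knob_grip wrist 0.57 [574.8 240.7 182.2] px [314. 243.]
go [-0.0058  0.0011  0.568 ] [-0.0002  0.0003  0.0061]
[3.77163612e-01 3.65687364e-01 1.57848067e+00 1.13081414e-04
 1.19760340e+00 1.60472739e+00] 50.01031350394597
```

```bash
python3 -m jog '0 0 0.25 0 0 0 -0.14;0 0 0.4 0 0 0 -0.14;0 0 0.565 0 0 0 -0.14;0 0 0.565 0 0 0 -0.14' | tail -3
python3 -m jog '0 0 0 0 0 0 0.3;0 0 0 0 0 0 0.6;0 0 0 0 0 0 1;0 0 0 0 0 0 1;0 0 0 0 0 0 1;0 0 0 0 0 0 1'
for i in 1 2; do python3 -m jog '0 0 0 0 0 -0.2 1;0 0 0 0 0 -0.4 1;0 0 0 0 0 -0.6 1;0 0 0 0 0 -0.8 1;0 0 0 0 0 -0.95 1;0 0 0 0 0 -0.95 1'; done
python3 - <<'E'
from h import *
get_image("side"); find("shutter_edge","side"); print(get_obs()["moment"])
E
```

```text
ft_force: [-0.5, 0.4, 0.9]
width: 50.4
grasp_force: 0.0
t: 9.95
ee_pos: [577.2, 240.8, 185.0]
orientation: [3.097, 0.53, 0.003]
ft_force: [-0.5, -1.5, 5.8]
width: 17.8
grasp_force: 29.9
t: 10.55
ee_pos: [576.7, 241.6, 185.0]
orientation: [-2.868, -1.279, -0.002]
ft_force: [-2.6, 1.3, 7.5]
width: 17.7
grasp_force: 29.9
t: 11.15
ee_pos: [575.8, 242.1, 185.0]
orientation: [-2.465, -1.945, -0.001]
ft_force: [-5.7, 3.7, 9.0]
width: 17.9
grasp_force: 30.0
shutter_edge side 0.82 [528.5  97.2 122. ] px [324. 216.]
[0.53204911 0.92817171 0.07419893]
```

```bash

for i in 1 2; do python3 -m jog '0 0 0 0 0 -0.2 1;0 0 0 0 0 -0.4 1;0 0 0 0 0 -0.6 1;0 0 0 0 0 -0.8 1;0 0 0 0 0 -0.95 1;0 0 0 0 0 -0.95 1'; done
python3 -m jog '0 0 0 0 0 -0.2 1;0 0 0 0 0 -0.4 1;0 0 0 0 0 -0.6 1;0 0 0 0 0 -0.6 1'
python3 - <<'E'
from h import *
get_image("side"); find("shutter_edge","side"); print(get_obs()["moment"]); get_image("top"); find("shutter_edge","top")
E
```

```text
t: 11.85
ee_pos: [574.9, 242.1, 185.0]
orientation: [-1.909, -2.491, 0.0]
ft_force: [-10.3, 3.5, 11.2]
width: 17.7
grasp_force: 30.0
t: 12.45
ee_pos: [574.0, 241.6, 185.0]
orientation: [-1.237, -2.883, 0.002]
ft_force: [-14.7, 2.1, 14.7]
width: 17.8
grasp_force: 30.0
t: 12.85
ee_pos: [573.7, 241.1, 185.0]
orientation: [-0.769, -3.041, 0.002]
ft_force: [-15.1, 0.4, 16.2]
width: 18.0
grasp_force: 30.0
shutter_edge side 0.91 [593.2  89.6 126.6] px [348. 221.]
[0.15643897 2.02793471 0.15348586]
shutter_edge top 0.97 [596.2  88.4 135.6] px [289. 225.]
```

```bash

python3 -m jog '0.009 -0.005 -0.01 0 0 -0.2 1;0.009 -0.005 -0.01 0 0 -0.4 1;0.009 -0.005 -0.01 0 0 -0.4 1'
for i in 1 2 3; do python3 -m jog '0 0 0 0 0 -0.1 1;0 0 0 0 0 -0.1 1;0 0 0 0 0 -0.1 1' | sed -n 3,4p; python3 -c "
from h import *
print(get_obs()['moment'],R.from_rotvec(get_obs()['orientation']).as_euler('zyx')[0])
get_image('side'); find('shutter_edge','side',k=1)"; done
```

```text
t: 13.35
ee_pos: [573.3, 240.7, 185.0]
orientation: [-0.451, -3.107, 0.001]
ft_force: [-3.1, 0.5, -3.6]
width: 18.0
grasp_force: 30.0
orientation: [-0.375, -3.117, 0.001]
ft_force: [-4.9, -0.6, -3.7]
[0.21660707 0.71350928 0.10613282] -2.902080077603589
shutter_edge side 0.76 [603.4  84.  128.3] px [352. 223.]
orientation: [-0.292, -3.125, 0.002]
ft_force: [-4.7, -1.1, -2.6]
[0.14451792 0.74769032 0.13148177] -2.9552221852406997
shutter_edge side 0.77 [607.6  85.5 124.5] px [354. 223.]
orientation: [-0.213, -3.132, 0.001]
ft_force: [-5.4, -1.5, -2.9]
[ 0.02074735  0.67328808 -0.66356659] -3.0058500175289775
shutter_edge side 0.84 [608.6  85.2 123.2] px [354. 224.]
```

Moment jump and edge at station x≈85 mm: the shutter is fully open. Releasing, then going to the gauges.

```bash

python3 -m jog '0 0 0 0 0 0.05 0.3;0 0 0 0 0 0.05 -0.14;0 0 0 0 0 0.05 -0.14;0 0 0 0 0 0.05 -0.14;0 0 0 0 0 0.05 -0.14' | tail -2
python3 -m jog '0 0 -0.25 0 0 0 -0.14;0 0 -0.5 0 0 0 -0.14;0 0 -0.6 0 0 0 -0.14;0 0 -0.6 0 0 0 -0.14'|head -2
for i in 1 2 3; do python3 -m jog '0 0 0 0 0 1 -0.14;0 0 0 0 0 1 -0.14;0 0 0 0 0 1 -0.14;0 0 0 0 0 1 -0.14'|head -3; done
python3 - <<'E'
from h import *
get_image("top");find("gauge0","top");find("shutter_edge","top");find("pawl_ball","top")
get_image("side");find("gauge0","side")
go([566,-150,300],down(1.43));print(get_obs()["qpos"])
E
```

```text
width: 49.7
grasp_force: 0.0
t: 15.45
ee_pos: [576.3, 241.6, 310.0]
t: 15.85
ee_pos: [573.7, 240.6, 303.7]
orientation: [-1.058, -2.956, 0.003]
t: 16.25
ee_pos: [573.7, 240.5, 303.7]
orientation: [-1.787, -2.582, 0.004]
t: 16.65
ee_pos: [573.7, 240.5, 303.7]
orientation: [-2.395, -2.032, 0.004]
gauge0 top 0.79 [538.8 -94.1   2.9] px [365. 257.]
gauge0 top 0.7 [ 442.1 -169.4    0.5] px [395. 297.]
gauge0 top 0.57 [ 566.  -176.1    2.9] px [399. 247.]
gauge0 top 0.57 [ 346.2 -166.4   -2.1] px [393. 337.]
gauge0 top 0.57 [ 536.3 -437.    -3.4] px [504. 263.]
gauge0 top 0.55 [ 464.4 -305.6    1.4] px [450. 290.]
shutter_edge top 0.89 [610.5  84.6 133.3] px [291. 219.]
gauge0 side 0.83 [ 442.3 -179.6   -2.2] px [268. 327.]
gauge0 side 0.67 [ 470.4 -307.7   -2.1] px [266. 376.]
gauge0 side 0.64 [ 5.374e+02 -8.970e+01  5.000e-01] px [313. 302.]
gauge0 side 0.6 [ 562.9 -178.6   -3.4] px [315. 335.]
gauge0 side 0.55 [ 346.9 -166.2    1.4] px [233. 314.]
gauge0 side 0.47 [563.1 129.5   3.5] px [339. 234.]
go [-1.9363  0.2643  0.0258] [-0.0016  0.001  -0.0303]
[ 3.77932678e-01  3.55348206e-01  1.57386236e+00 -2.91996108e-05
  1.21334459e+00  5.34623369e-01]
```

```bash

for i in 1 2 3; do python3 -m jog '-0.69 0.085 0.09 0 0 0 -0.14;-0.69 0.085 0.09 0 0 0 -0.14;-0.69 0.085 0.09 0 0 0 -0.14;-0.69 0.085 0.09 0 0 0 -0.14;-0.69 0.085 0.09 0 0 0 -0.14'|head -2; done
python3 - <<'E'
from h import *
im=get_image("wrist");cv2.imwrite("pics/w3.png",im[:,:,::-1]);find("gauge0","wrist");o=get_obs();print(o["ee_pos"],o["qpos"])
print(px("wrist",[566,-177,110]))
E
```

```text
t: 17.45
ee_pos: [569.6, 101.3, 287.7]
t: 17.95
ee_pos: [565.0, -36.5, 269.8]
t: 18.45
ee_pos: [560.2, -174.8, 251.7]
gauge0 wrist 0.82 [537.5 -92.8  -2.5] px [280. 127.]
gauge0 wrist 0.75 [ 446.8 -173.    -1.6] px [209. 219.]
gauge0 wrist 0.67 [ 565.  -177.9    1.8] px [320. 207.]
gauge0 wrist 0.67 [ 344.3 -171.5    3.6] px [113. 233.]
gauge0 wrist 0.63 [ 468.4 -311.1    4.6] px [254. 333.]
[ 560.1724478  -174.03063915  251.93746965] [-3.21750638e-01  3.53068210e-01  1.70669917e+00  5.50374800e-04
  1.08156190e+00 -1.65750929e-01]
[323.55180021 233.88313292]
```

View pics/w3.png

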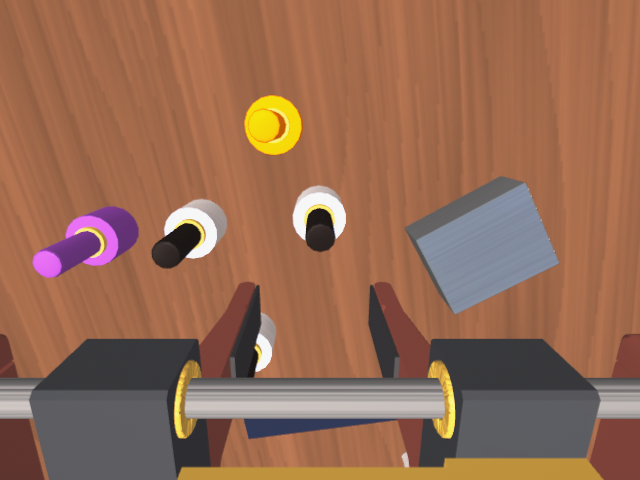

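The picture shows the target gauge's handle top at (320,236), nearly centred. Orange is at (272,125), purple at (95,240), and the other two gauges are at (195,230) and (262,345).

```bash

python3 -m jog '-0.013 0.026 0.2 0 0 0 -0.14;-0.013 0.026 0.4 0 0 0 -0.14;-0.013 0.026 0.6 0 0 0 -0.14;-0.013 0.026 0.7 0 0 0 -0.14;-0.013 0.026 0.77 0 0 0 -0.14;-0.013 0.026 0.81 0 0 0 -0.14;-0.013 0.026 0.81 0 0 0 -0.14'
python3 -m jog '0 0 0 0 0 0 0.1;0 0 0 0 0 0 0.3;0 0 0 0 0 0 1;0 0 0 0 0 0 1;0 0 0 0 0 0 1;0 0 0 0 0 0 1'
python3 -m jog '0 0 -0.05 0 0 0 1;0 0 -0.15 0 0 0 1;0 0 -0.35 0 0 0 1;0 0 -0.55 0 0 0 1;0 0 -0.75 0 0 0 1;0 0 -0.75 0 0 0 1;0 0 -0.75 0 0 0 1'
python3 - <<'E'
from h import *
th=-0.14;M=np.array([[np.cos(th),-np.sin(th)],[np.sin(th),np.cos(th)]]);t=np.array([524.2,96.5])
for q in ([-33.5,33.5],[33.5,-33.5],[-33.5,-33.5]): print(M@q+t)
go([*(M@[-33.5,33.5]+t),240],down(1.43))
E
```

```text
t: 19.25
ee_pos: [564.5, -178.6, 89.5]
orientation: [-2.389, -2.04, 0.0]
ft_force: [0.0, 0.4, 0.3]
width: 50.1
grasp_force: 0.0
t: 19.85
ee_pos: [564.6, -179.6, 90.4]
orientation: [2.39, 2.038, 0.001]
ft_force: [-1.6, -0.0, 6.2]
width: 23.7
grasp_force: 30.0
t: 20.55
ee_pos: [564.1, -179.4, 240.1]
orientation: [2.39, 2.038, 0.001]
ft_force: [0.1, -0.0, -4.2]
width: 23.5
grasp_force: 30.0
[495.70245847 134.34693021]
[552.69754153  58.65306979]
[486.35306979  68.00245847]
go [ 1.495e+00 -5.850e-01 -2.000e-04] [ 0.0017  0.0003 -0.0336]
```

```bash

python3 -m jog '0.2 -0.08 0 0 0 -0.03 1;0.45 -0.17 0 0 0 -0.03 1;0.65 -0.25 0 0 0 -0.03 1;0.75 -0.293 0 0 0 -0.03 1;0.75 -0.293 0 0 0 -0.03 1;0.75 -0.293 0 0 0 -0.03 1'
python3 - <<'E'
from h import *
im=get_image("wrist")
th=-0.14;M=np.array([[np.cos(th),-np.sin(th)],[np.sin(th),np.cos(th)]]);t=np.array([524.2,96.5])
im=im[:,:,::-1].copy()
for q in ([-69.5,-69.5],[69.5,-69.5],[69.5,69.5],[-69.5,69.5],[0,0]): 
    u=px("wrist",[*(M@q+t),60]);cv2.circle(im,tuple(int(round(x)) for x in u),3,(255,0,255),1);print(u)
cv2.imwrite("pics/w4.png",im)
find("station","wrist");find("crate_floor","wrist");find("cell0","wrist")
E
```

```text
t: 21.15
ee_pos: [529.0, -21.8, 238.0]
orientation: [-2.371, -2.058, 0.004]
ft_force: [0.2, 1.1, -3.2]
width: 23.7
grasp_force: 30.0
[205.3854507  164.25820829]
[373.64012954 163.96227834]
[381.78511828 -31.52770883]
[189.40317775 -30.91871657]
[287.6263042   72.97911945]
station wrist 0.87 [523.2  88.3   0.6] px [292.  91.]
crate_floor wrist 0.98 [526.8  97.1   1.3] px [294.  80.]
cell0 wrist 0.89 [554.1  54.    6.9] px [329. 124.]
cell0 wrist 0.71 [559.7 123.1   8.9] px [325.  41.]
cell0 wrist 0.69 [487.8  63.9   9.1] px [257. 123.]
cell0 wrist 0.62 [494.2 133.2   7.9] px [250.  41.]
```

View pics/w4.png

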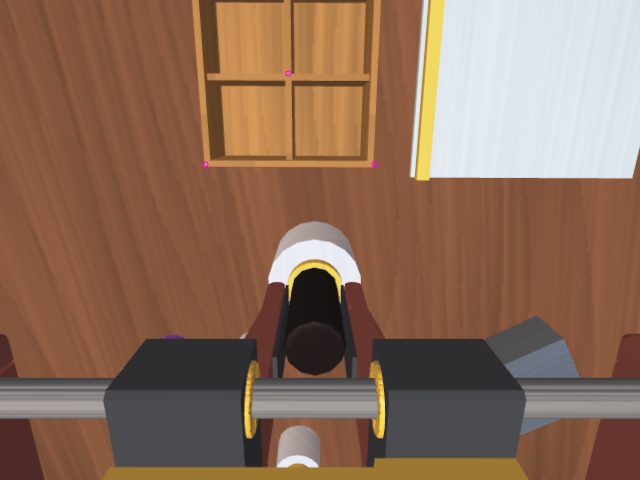

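The crate's near corners are at (208,166) and (374,166) and the divider cross is at (290,75). The projected marks are about 2 px off, so I shift the station fit by about 1 mm.

```bash

python3 -m jog '0.2 -0.07 0 0 0 0 1;0.45 -0.16 0 0 0 0 1;0.65 -0.23 0 0 0 0 1;0.747 -0.269 0 0 0 0 1;0.747 -0.269 0 0 0 0 1;0.747 -0.269 0 0 0 0 1;0.747 -0.269 0 0 0 0 1'
python3 - <<'E'
from h import *
o=get_obs();print(o["ee_pos"]);go([496.5,133.6,96],down(1.43))
E
```

```text
t: 22.05
ee_pos: [498.4, 132.3, 239.6]
orientation: [2.375, 2.056, -0.0]
ft_force: [1.1, -0.3, -3.5]
width: 23.5
grasp_force: 30.0
[498.42870053 132.3418798  239.62155123]
go [ 0.0051 -0.0105  0.7181] [ 0.0002  0.0006 -0.006 ]
```

```bash

python3 -m jog '0.005 -0.01 0.1 0 0 0 1;0.005 -0.01 0.25 0 0 0 1;0.005 -0.01 0.4 0 0 0 1;0.005 -0.01 0.52 0 0 0 1;0.005 -0.01 0.62 0 0 0 1;0.005 -0.01 0.67 0 0 0 1;0.005 -0.01 0.695 0 0 0 1;0.005 -0.01 0.7 0 0 0 1'
for i in 1 2 3; do python3 -m jog '0 0 0.006 0 0 0 1;0 0 0.01 0 0 0 1;0 0 0.01 0 0 0 1'|sed -n '2p;4p'; done
```

```text
t: 22.85
ee_pos: [496.6, 134.4, 99.6]
orientation: [2.375, 2.057, 0.0]
ft_force: [0.3, 2.1, -4.5]
width: 23.3
grasp_force: 30.0
ee_pos: [496.4, 134.7, 98.1]
ft_force: [0.3, 1.7, -4.1]
ee_pos: [496.1, 134.7, 95.6]
ft_force: [0.6, 1.6, -3.4]
ee_pos: [496.0, 134.7, 93.5]
ft_force: [-0.4, 1.1, -3.7]
```

```bash

for i in 1 2 3; do python3 -m jog '0 0 0.003 0 0 0 1;0 0 0.005 0 0 0 1;0 0 0.005 0 0 0 1'|sed -n '2p;4p'; done
```

```text
ee_pos: [496.2, 134.7, 93.0]
ft_force: [-1.4, 0.6, 3.0]
ee_pos: [496.4, 134.7, 92.8]
ft_force: [-3.0, -0.6, 14.2]
ee_pos: [496.5, 134.7, 92.7]
ft_force: [-7.0, -1.7, 24.6]
```

```bash

python3 -m jog '0 0 -0.01 0 0 0 1;0 0 -0.01 0 0 0 0.4;0 0 -0.01 0 0 0 0.2;0 0 -0.01 0 0 0 -0.14;0 0 -0.01 0 0 0 -0.14;0 0 -0.01 0 0 0 -0.14;0 0 -0.01 0 0 0 -0.14'|tail -3
python3 -m jog '0 0 -0.1 0 0 0 -0.14;0 0 -0.3 0 0 0 -0.14;0 0 -0.5 0 0 0 -0.14;0 0 -0.7 0 0 0 -0.14;0 0 -0.75 0 0 0 -0.14;0 0 -0.75 0 0 0 -0.14'|head -2
python3 - <<'E'
from h import *
get_image("top");find("gauge0","top");get_image("side");find("gauge0","side",k=8)
go([443,-174,240],down(1.43))
E
```

```text
ft_force: [0.4, -0.1, 1.7]
width: 49.9
grasp_force: 0.0
t: 25.95
ee_pos: [497.1, 135.0, 244.3]
gauge0 top 0.98 [ 465.7 -306.9   -0. ] px [451. 289.]
gauge0 top 0.66 [ 441.6 -171.8   -0. ] px [396. 298.]
gauge0 top 0.62 [539.2 -88.8   4. ] px [363. 257.]
gauge0 side 0.86 [ 344.2 -166.6    1.9] px [232. 314.]
gauge0 side 0.81 [538.7 -92.6  -3.6] px [313. 304.]
gauge0 side 0.71 [497.3 127.6   5. ] px [315. 231.]
gauge0 side 0.69 [ 4.396e+02 -1.795e+02  3.000e-01] px [267. 326.]
gauge0 side 0.66 [ 468.7 -306.2   -1.8] px [266. 376.]
gauge0 side 0.63 [492.5 138.2   6.1] px [314. 227.]
go [-1.5638 -0.0387  0.0063] [-0.0059  0.0024 -0.0035]
```

```bash

for i in 1 2; do python3 -m jog '-0.25 -0.006 0 0 0 0 -0.14;-0.5 -0.012 0 0 0 0 -0.14;-0.7 -0.017 0 0 0 0 -0.14;-0.782 -0.019 0 0 0 0 -0.14;-0.782 -0.019 0 0 0 0 -0.14;-0.782 -0.019 0 0 0 0 -0.14'|head -2;done
python3 - <<'E'
from h import *
im=get_image("wrist");find("gauge0","wrist",look_for);find("gauge0","wrist");o=get_obs();print(o["ee_pos"])
cv2.imwrite("pics/w5.png",cv2.resize(im[150:350,200:440,::-1],None,fx=2,fy=2))
print(px("wrist",[442,-174,110])); go([442,-174,90],down(1.43))
E
```

```text
t: 26.75
ee_pos: [469.8, -19.4, 241.6]
t: 27.35
ee_pos: [444.4, -172.7, 242.2]
gauge0 wrist 0.89 [ 463.2 -299.3   49.8] px [352. 338.]
gauge0 wrist 0.68 [ 353.6 -164.3   50.7] px [214. 222.]
gauge0 wrist 0.59 [ 442.7 -163.9   42.5] px [312. 206.]
gauge0 wrist 0.59 [528.5 -94.3  42.1] px [401. 112.]
gauge0 wrist 0.96 [536.2 -96.    1.9] px [400. 114.]
gauge0 wrist 0.85 [ 343.4 -169.1    4. ] px [217. 217.]
gauge0 wrist 0.82 [ 444.8 -171.5    0.5] px [316. 205.]
gauge0 wrist 0.64 [ 472.9 -307.9    1.6] px [358. 321.]
[ 444.49401282 -172.40332264  242.46992053]
[312.69544361 237.1561137 ]
go [-0.0099 -0.0109  0.7624] [-0.0008 -0.0006  0.0001]
```

View pics/w5.png

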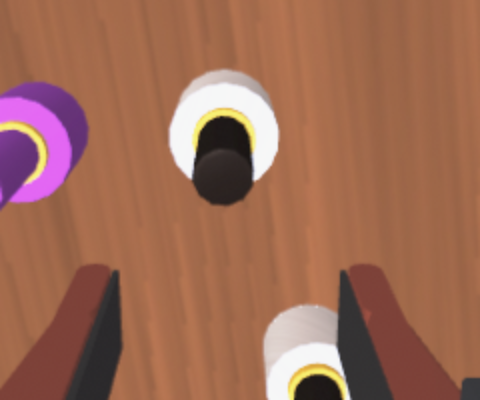

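The handle top is at crop (222,177), full-image (311,238), where predicted. Grasping.

```bash

python3 -m jog '-0.011 -0.014 0.2 0 0 0 -0.14;-0.011 -0.014 0.4 0 0 0 -0.14;-0.011 -0.014 0.57 0 0 0 -0.14;-0.011 -0.014 0.67 0 0 0 -0.14;-0.011 -0.014 0.73 0 0 0 -0.14;-0.011 -0.014 0.76 0 0 0 -0.14;-0.011 -0.014 0.76 0 0 0 -0.14'
python3 -m jog '0 0 0 0 0 0 0.1;0 0 0 0 0 0 0.3;0 0 0 0 0 0 1;0 0 0 0 0 0 1;0 0 0 0 0 0 1;0 0 0 0 0 0 1'
python3 -m jog '0 0 -0.05 0 0 0 1;0 0 -0.15 0 0 0 1;0 0 -0.35 0 0 0 1;0 0 -0.55 0 0 0 1;0 0 -0.75 0 0 0 1;0 0 -0.75 0 0 0 1;0 0 -0.75 0 0 0 1'
python3 - <<'E'
from h import *
go([553.5,57.8,240],down(1.43))
E
```

```text
t: 28.2
ee_pos: [441.4, -175.2, 90.6]
orientation: [-2.373, -2.058, 0.0]
ft_force: [0.2, -0.3, -0.1]
width: 50.5
grasp_force: 0.0
t: 28.8
ee_pos: [441.5, -175.8, 91.3]
orientation: [2.373, 2.057, 0.001]
ft_force: [-0.7, 0.4, 6.4]
width: 23.6
grasp_force: 30.0
t: 29.5
ee_pos: [440.9, -175.5, 241.0]
orientation: [2.373, 2.057, 0.001]
ft_force: [-0.5, 0.5, -4.7]
width: 23.6
grasp_force: 30.0
go [1.2346 0.3915 0.0052] [ 0.0022  0.0006 -0.0036]
```

```bash

for i in 1 2; do python3 -m jog '0.2 0.06 0 0 0 0 1;0.4 0.13 0 0 0 0 1;0.55 0.175 0 0 0 0 1;0.617 0.196 0 0 0 0 1;0.617 0.196 0 0 0 0 1;0.617 0.196 0 0 0 0 1;0.617 0.196 0 0 0 0 1'|head -2;done
python3 - <<'E'
from h import *
print(get_obs()["ee_pos"]);go([553.5,57.8,100],down(1.43))
E
```

```text
t: 30.2
ee_pos: [496.5, -59.8, 239.9]
t: 30.9
ee_pos: [553.1, 56.2, 240.5]
[553.10421996  56.2392764  240.48158728]
go [0.0084 0.0014 0.7024] [-0.0016  0.001  -0.006 ]
```

```bash

python3 -m jog '0.006 0.001 0.1 0 0 0 1;0.006 0.001 0.25 0 0 0 1;0.006 0.001 0.4 0 0 0 1;0.006 0.001 0.52 0 0 0 1;0.006 0.001 0.62 0 0 0 1;0.006 0.001 0.68 0 0 0 1;0.006 0.001 0.715 0 0 0 1;0.006 0.001 0.72 0 0 0 1'
for i in 1 2 3 4; do python3 -m jog '0 0 0.002 0 0 0 1;0 0 0.005 0 0 0 1;0 0 0.005 0 0 0 1'|sed -n '2p;4p'; done
```

```text
t: 31.7
ee_pos: [554.2, 58.0, 97.1]
orientation: [2.375, 2.057, -0.001]
ft_force: [-2.3, -1.2, 4.5]
width: 23.5
grasp_force: 30.0
ee_pos: [554.3, 58.3, 97.1]
ft_force: [-4.1, -2.6, 8.0]
ee_pos: [554.5, 58.2, 97.0]
ft_force: [-6.3, -4.3, 17.6]
ee_pos: [554.6, 58.1, 96.9]
ft_force: [-10.0, -4.8, 27.3]
ee_pos: [555.4, 58.1, 96.7]
ft_force: [-9.6, -4.8, 31.7]
```

```bash

python3 -m jog '0 0 -0.016 0 0 0 1;0 0 -0.016 0 0 0 1'|sed -n '2p;4p'
python3 -m jog '0 0 0 0 0 0 0.4;0 0 0 0 0 0 0.2;0 0 0 0 0 0 -0.14;0 0 0 0 0 0 -0.14;0 0 0 0 0 0 -0.14;0 0 0 0 0 0 -0.14'|tail -3
python3 -m jog '0 0 -0.1 0 0 0 -0.14;0 0 -0.3 0 0 0 -0.14;0 0 -0.5 0 0 0 -0.14;0 0 -0.7 0 0 0 -0.14;0 0 -0.75 0 0 0 -0.14;0 0 -0.75 0 0 0 -0.14'|head -2
python3 - <<'E'
from h import *
get_image("top");find("gauge0","top",k=8);get_image("side");find("gauge0","side",k=8)
go([467,-306.5,240],down(1.43))
im=get_image("wrist");cv2.imwrite("pics/w6.png",cv2.resize(im[:300,120:520,::-1],None,fx=1.5,fy=1.5))
E
```

```text
ee_pos: [555.1, 58.7, 97.0]
ft_force: [-0.1, -1.8, 4.8]
ft_force: [-0.1, 0.5, -0.8]
width: 50.0
grasp_force: 0.0
t: 34.3
ee_pos: [555.1, 58.8, 247.6]
gauge0 top 0.84 [ 4.632e+02 -3.061e+02  1.000e-01] px [451. 291.]
gauge0 top 0.64 [ 347.9 -166.3   -2.3] px [393. 336.]
gauge0 top 0.6 [545.2 -93.    3.2] px [365. 255.]
gauge0 top 0.5 [553.7  57.9   3.9] px [304. 250.]
gauge0 top 0.39 [497.3 129.8   7.9] px [274. 271.]
gauge0 side 0.97 [538.4 -93.7  -1.7] px [313. 304.]
gauge0 side 0.96 [ 345.8 -164.5    1. ] px [233. 314.]
gauge0 side 0.84 [ 469.1 -309.5   -1.4] px [265. 377.]
gauge0 side 0.8 [547.   51.2   5.3] px [327. 256.]
gauge0 side 0.64 [ 716.6 -236.2    1. ] px [373. 368.]
go [-1.8684 -0.1663  0.0216] [-0.0064  0.0015 -0.0035]
```

View pics/w6.png

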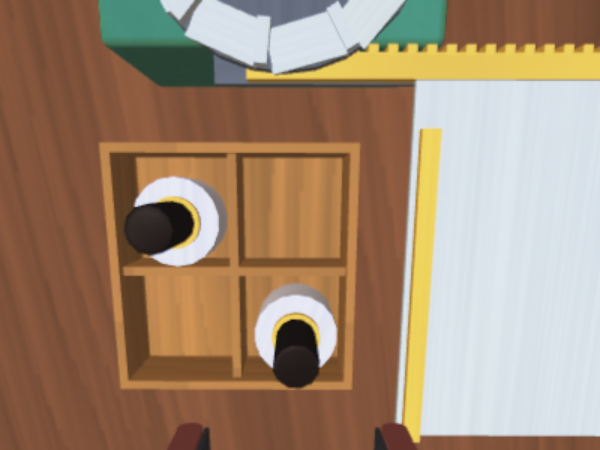

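Both gauges stand in their cells, at crop (180,220) and (295,335), each clear of the dividers. Now the third, at about (467,-307).

```bash

for i in 1 2; do python3 -m jog '-0.25 -0.022 0.01 0 0 0 -0.14;-0.5 -0.045 0.01 0 0 0 -0.14;-0.75 -0.067 0.01 0 0 0 -0.14;-0.934 -0.083 0.01 0 0 0 -0.14;-0.934 -0.083 0.01 0 0 0 -0.14;-0.934 -0.083 0.01 0 0 0 -0.14'|head -2;done
python3 - <<'E'
from h import *
im=get_image("wrist");find("gauge0","wrist");o=get_obs();print(o["ee_pos"])
cv2.imwrite("pics/w7.png",cv2.resize(im[150:350,200:440,::-1],None,fx=2,fy=2))
print(px("wrist",[467,-307,110])); go([467,-307,90],down(1.43))
E
```

```text
t: 35.15
ee_pos: [510.6, -124.2, 242.8]
t: 35.75
ee_pos: [468.4, -305.5, 241.1]
gauge0 wrist 0.67 [ 344.6 -169.8    4.6] px [162.  83.]
gauge0 wrist 0.58 [ 467.4 -309.3    4.4] px [315. 211.]
[ 468.63439649 -304.61243699  241.34110227]
[314.07481692 238.52162355]
go [-0.0136 -0.0057  0.7567] [-0.0018 -0.0017 -0.0004]
```

View pics/w7.png

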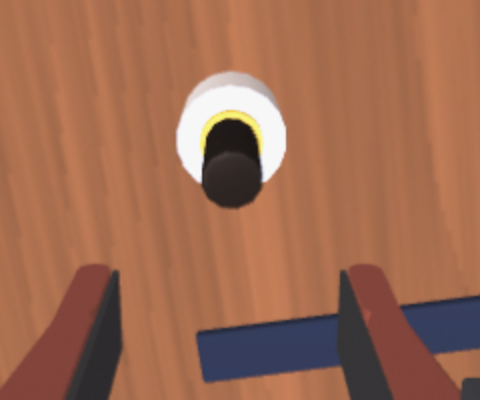

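The handle top is at crop (232,180), full-image (316,240), within about 1 mm of the prediction.

```bash

python3 -m jog '-0.015 -0.002 0.2 0 0 0 -0.14;-0.015 -0.002 0.4 0 0 0 -0.14;-0.015 -0.002 0.57 0 0 0 -0.14;-0.015 -0.002 0.67 0 0 0 -0.14;-0.015 -0.002 0.73 0 0 0 -0.14;-0.015 -0.002 0.755 0 0 0 -0.14;-0.015 -0.002 0.755 0 0 0 -0.14'
python3 -m jog '0 0 0 0 0 0 0.1;0 0 0 0 0 0 0.3;0 0 0 0 0 0 1;0 0 0 0 0 0 1;0 0 0 0 0 0 1;0 0 0 0 0 0 1'
python3 -m jog '0 0 -0.05 0 0 0 1;0 0 -0.15 0 0 0 1;0 0 -0.35 0 0 0 1;0 0 -0.55 0 0 0 1;0 0 -0.75 0 0 0 1;0 0 -0.75 0 0 0 1;0 0 -0.75 0 0 0 1'
python3 - <<'E'
from h import *
go([487.2,67.2,240],down(1.43))
E
```

```text
t: 36.55
ee_pos: [467.8, -308.6, 90.9]
orientation: [-2.373, -2.059, -0.0]
ft_force: [0.0, 0.3, 0.0]
width: 50.1
grasp_force: 0.0
t: 37.15
ee_pos: [467.9, -309.6, 91.5]
orientation: [2.373, 2.057, 0.001]
ft_force: [0.5, 0.3, 5.9]
width: 23.6
grasp_force: 30.0
t: 37.85
ee_pos: [466.9, -309.0, 240.9]
orientation: [-2.374, -2.057, 0.0]
ft_force: [-0.2, 0.4, -5.1]
width: 23.4
grasp_force: 30.0
go [ 1.8761 -0.1666  0.0043] [-0.0001  0.     -0.0035]
```

```bash

for i in 1 2; do python3 -m jog '0.2 -0.017 0 0 0 0 1;0.45 -0.04 0 0 0 0 1;0.7 -0.062 0 0 0 0 1;0.88 -0.078 0 0 0 0 1;0.938 -0.083 0 0 0 0 1;0.938 -0.083 0 0 0 0 1;0.938 -0.083 0 0 0 0 1'|head -2;done
python3 - <<'E'
from h import *
print(get_obs()["ee_pos"]);go([487.2,67.2,100],down(1.43))
E
```

```text
t: 38.55
ee_pos: [477.0, -121.5, 239.7]
t: 39.25
ee_pos: [487.9, 65.5, 240.4]
[487.88014164  65.47658091 240.44767824]
go [ 0.0087 -0.0041  0.7022] [-0.0014  0.0017 -0.0047]
```

```bash

python3 -m jog '0.006 -0.003 0.1 0 0 0 1;0.006 -0.003 0.25 0 0 0 1;0.006 -0.003 0.4 0 0 0 1;0.006 -0.003 0.52 0 0 0 1;0.006 -0.003 0.62 0 0 0 1;0.006 -0.003 0.68 0 0 0 1;0.006 -0.003 0.7 0 0 0 1;0.006 -0.003 0.705 0 0 0 1'
for i in 1 2 3; do python3 -m jog '0 0 0.002 0 0 0 1;0 0 0.005 0 0 0 1;0 0 0.005 0 0 0 1'|sed -n '2p;4p'; done
```

```text
t: 40.05
ee_pos: [487.4, 66.2, 100.2]
orientation: [2.375, 2.056, -0.003]
ft_force: [-3.7, -6.3, 9.3]
width: 0.3
grasp_force: 5.3
ee_pos: [487.6, 66.3, 100.0]
ft_force: [-3.8, -6.7, 9.5]
ee_pos: [488.0, 66.2, 99.5]
ft_force: [-4.7, -7.6, 14.6]
ee_pos: [488.3, 66.0, 98.7]
ft_force: [-3.7, -10.0, 16.0]
```

The gripper has lost the gauge (width 0.3). I'll look before doing anything else.

```bash

python3 - <<'E'
from h import *
im=get_image("side")[:,:,::-1];w=get_image("wrist")[:,:,::-1]
out=np.zeros((600,800,3),np.uint8);out[:600,:400]=cv2.resize(im[100:400,220:420],(400,600));out[:300,400:]=cv2.resize(w,(400,300))
t=get_image("top")[:,:,::-1];out[300:600,400:]=cv2.resize(t[200:350,240:440],(400,300))
cv2.imwrite("pics/x8.png",out)
E
```

```text
(no output)
```

View pics/x8.png

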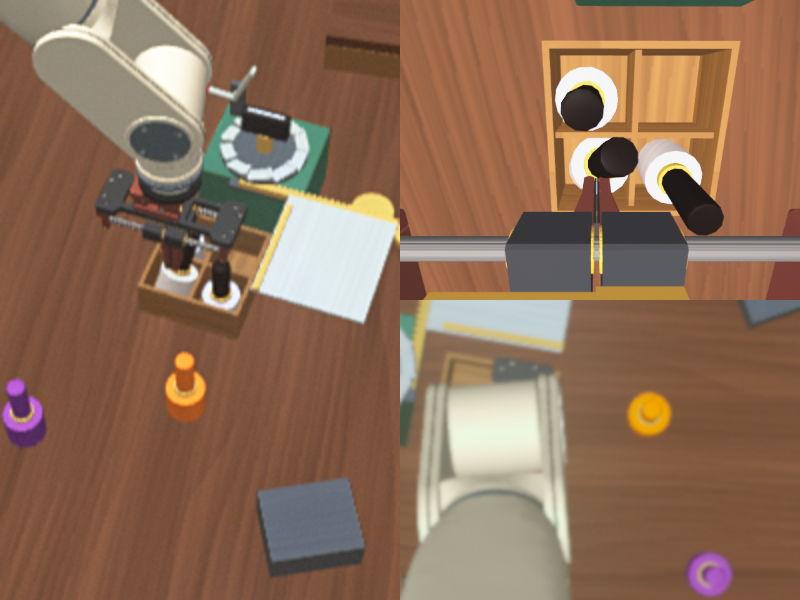

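The picture (wrist panel) shows the gauge already in cell0, leaning, with the shut fingers beside its handle at (610,155). I'll lift slowly straight up and look again.

```bash

python3 -m jog '0 0 -0.02 0 0 0 1;0 0 -0.04 0 0 0 1;0 0 -0.06 0 0 0 1;0 0 -0.08 0 0 0 1;0 0 -0.1 0 0 0 1;0 0 -0.12 0 0 0 1;0 0 -0.14 0 0 0 1;0 0 -0.14 0 0 0 1'
python3 -m jog '0 0 -0.15 0 0 0 1;0 0 -0.3 0 0 0 1;0 0 -0.5 0 0 0 1;-0.1 0 -0.6 0 0 0 1;-0.3 0 -0.7 0 0 0 1;-0.3 0 -0.7 0 0 0 1;-0.3 0 -0.7 0 0 0 1'
python3 - <<'E'
from h import *
w=get_image("wrist")[:,:,::-1];cv2.imwrite("pics/w9.png",cv2.resize(w[:300,120:520],None,fx=1.5,fy=1.5));find("gauge0","wrist")
u=px("wrist",[487.2,67.2,115]);print((u-[120,0])*1.5,(px("wrist",[487.2,67.2,50])-[120,0])*1.5)
E
```

```text
t: 41.9
ee_pos: [487.8, 68.3, 125.5]
orientation: [2.373, 2.057, 0.001]
ft_force: [-0.9, -0.6, 0.4]
width: 0.7
grasp_force: 0.0
t: 42.6
ee_pos: [478.9, 8.4, 265.1]
orientation: [2.376, 2.055, 0.001]
ft_force: [-0.6, 0.2, -1.2]
width: 0.2
grasp_force: 0.0
gauge0 wrist 0.92 [536.7 -92.4  -1.5] px [378. 281.]
gauge0 wrist 0.73 [554.1  55.1   2.6] px [382. 148.]
gauge0 wrist 0.72 [483.8  56.3  15.4] px [314. 158.]
gauge0 wrist 0.61 [492.2 131.3   9.2] px [312.  77.]
[294.6745741  229.39956864] [294.2390778  222.04485526]
```

View pics/w9.png

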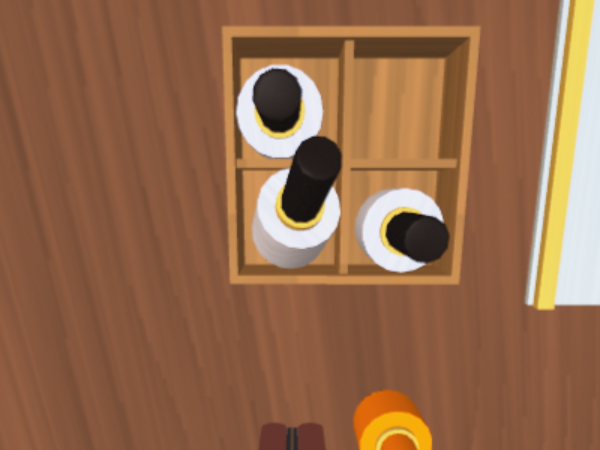

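The third gauge is in cell0, but it leans: handle top at crop (320,158), ring at (299,210), base edge at (285,267). I'll work out its tilt from these before righting it.

```bash

python3 - <<'E'
from h import *
from scipy.optimize import least_squares
obs=np.array([[319,158],[299.5,211],[298,207],[287,228]],float)/1.5+[120,0]
L=[110,45,45,0]
def n(a): return np.array([a[0],a[1],np.sqrt(max(1e-6,1-a[0]**2-a[1]**2))])
def f(v): return np.concatenate([px("wrist",v[:3]+l*n(v[3:]))-o for l,o in zip(L,obs)])
A,t0,m=cam("wrist")
for tilt0 in ([0,.2],[.1,.5]):
    s=least_squares(f,[487,60,8,*tilt0]);print(np.round(s.x,2),"top",np.round(s.x[:3]+110*n(s.x[3:]),1),"res",np.round(s.fun,1))
# reference: upright gauge in cell2 & cell1: top and ring pixel -> tests bias
for q in ([278,92],[278,123],[427,238],[405,232]): print(q,[np.round(ray("wrist",np.array(q)/1.5+[120,0],z)[:2],1) for z in (115,50)])
print("rim corners",[np.round(ray("wrist",np.array(q)/1.5+[120,0],60)[:2],1) for q in ([231,283],[459,283],[479,27],[222,27],[347,163])])
E
```

```text
[4.8469e+02 6.9620e+01 1.4109e+02 1.1000e-01 2.2000e-01] top [497.   93.3 247.8] res [ 0.4  0.2 -1.3 -1.7 -0.3  1.   1.1  0.5]
[4.8469e+02 6.9620e+01 1.4109e+02 1.1000e-01 2.2000e-01] top [497.   93.3 247.8] res [ 0.4  0.2 -1.3 -1.7 -0.3  1.   1.1  0.5]
[278, 92] [array([488.3, 130.2]), array([488.2, 139.8])]
[278, 123] [array([486.3, 117. ]), array([485.7, 123.6])]
[427, 238] [array([551.9,  53.7]), array([565.9,  46.4])]
[405, 232] [array([541.3,  58.2]), array([552.9,  51.9])]
rim corners [array([444.3,  37.6]), array([580.9,  18.1]), array([599.7, 154.6]), array([463.1, 174.2]), array([521.7,  96. ])]
```

```bash

python3 - <<'E'
from h import *
from scipy.optimize import least_squares
obs=np.array([[319,158],[299,208],[287,228]],float)/1.5+[120,0]
L=[110,45,0]
def n(a): return np.array([a[0],a[1],np.sqrt(max(1e-6,1-a[0]**2-a[1]**2))])
for z0 in (5,30):
    B=lambda v: np.array([v[0],v[1],z0+25*np.hypot(v[2],v[3])])
    f=lambda v: np.concatenate([px("wrist",B(v)+l*n(v[2:]))-o for l,o in zip(L,obs)])
    s=least_squares(f,[487,60,0,.2]);print(z0,np.round(s.x,2),"top",np.round(B(s.x)+110*n(s.x[2:]),1),"res",np.round(s.fun,1))
for c in ("side","top"):
    im=get_image(c)[:,:,::-1]; u=px(c,[487,80,80]).astype(int); print(c,u)
    cv2.imwrite(f"pics/{c}9.png",cv2.resize(im[u[1]-40:u[1]+40,u[0]-50:u[0]+50],None,fx=4,fy=4,interpolation=3))
a=cv2.imread("pics/side9.png");b=cv2.imread("pics/top9.png");cv2.imwrite("pics/st9.png",np.hstack([a,b]))
E
```

```text
5 [4.820e+02 6.118e+01 2.000e-01 3.400e-01] top [503.5  98.3 116. ] res [ 0.2  0.5 -0.6 -1.4  0.4  0.9]
30 [4.8248e+02 6.2860e+01 1.8000e-01 3.1000e-01] top [502.2  97.4 141.6] res [ 0.2  0.4 -0.7 -1.2  0.5  0.8]
side [307 227]
top [292 274]
```

View pics/st9.png

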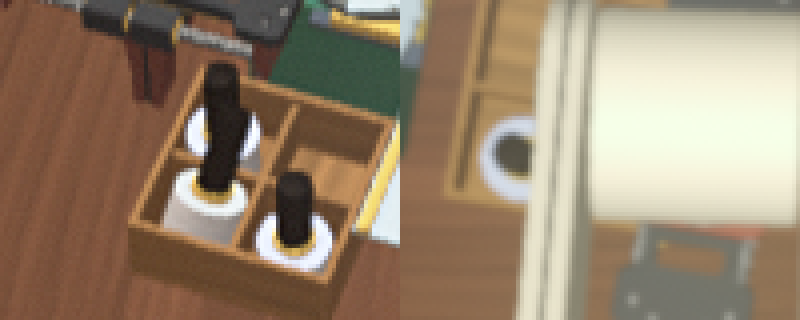

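The gauge leans about 22° towards +y and is wedged between the crate wall and the divider. I'll grip the handle vertically, lift it clear, right it in the air and set it down again.

```bash

python3 - <<'E'
from h import *
print(get_obs()["ee_pos"]);go([499.5,91,200],down(1.43))
E
```

```text
[478.47790344   9.51602219 263.92592303]
go [0.4182 0.0471 0.3195] [-0.0035  0.0001 -0.0016]
```

```bash

python3 -m jog '0.2 0.02 0 0 0 0 -0.14;0.418 0.047 0 0 0 0 -0.14;0.418 0.047 0.2 0 0 0 -0.14;0.418 0.047 0.32 0 0 0 -0.14;0.418 0.047 0.32 0 0 0 -0.14;0.418 0.047 0.32 0 0 0 -0.14'
python3 - <<'E'
from h import *
get_image("wrist");find("gauge0","wrist");find("gauge0","wrist",look_for)
for r in outline_of("gauge0","wrist")[:4]:
    m=r["mask"];v,u=np.nonzero(m);print(round(r["confidence"],2),m.sum(),u.min(),u.max(),v.min(),v.max())
print(px("wrist",[503.5,98.3,116]),px("wrist",[482,61,15]),px("wrist",[482,61,15]+45*np.array([.2,.34,.918])))
E
```

```text
t: 43.4
ee_pos: [499.9, 90.6, 200.6]
orientation: [-2.373, -2.058, 0.002]
ft_force: [-0.1, 0.1, 0.5]
width: 45.2
grasp_force: 0.0
gauge0 wrist 0.87 [488.2  56.   20.1] px [306. 258.]
gauge0 wrist 0.87 [538.9 -96.4   1.2] px [376. 382.]
gauge0 wrist 0.66 [558.7  52.5   7.5] px [383. 247.]
gauge0 wrist 0.83 [494.3  83.8  69.2] px [308. 244.]
gauge0 wrist 0.8 [533.2 -83.7  82.1] px [382. 431.]
gauge0 wrist 0.71 [497.8 137.5  55. ] px [302. 170.]
gauge0 wrist 0.63 [554.2  63.3  50. ] px [385. 251.]
0.87 1426 352 399 360 467
0.8 4093 352 421 223 314
0.73 3535 262 327 147 216
0.6 3228 276 339 222 282
[317.70952388 241.82257775] [298.76884417 251.9418329 ] [305.14631293 248.58011395]
```

```bash

python3 - <<'E'
from h import *
im=get_image("wrist"); g=im[200:300,260:345].max(2); d=g<50
for v in range(0,100,8): 
    u=np.nonzero(d[v])[0]; print(v+200, (u.min()+260,u.max()+260,len(u)) if len(u) else None)
E
```

```text
200 (np.int64(269), np.int64(304), 36)
208 (np.int64(272), np.int64(300), 29)
216 None
224 (np.int64(314), np.int64(322), 9)
232 (np.int64(303), np.int64(332), 30)
240 (np.int64(297), np.int64(335), 38)
248 (np.int64(294), np.int64(334), 35)
256 (np.int64(296), np.int64(327), 32)
264 None
272 None
280 None
288 None
296 None
```

```bash

python3 -m jog '0 0 0.15 0 0 0 -0.14;0 0 0.3 0 0 0 -0.14;0 0 0.4 0 0 0 -0.14;0 0 0.48 0 0 0 -0.14;0 0 0.525 0 0 0 -0.14;0 0 0.525 0 0 0 -0.14'
python3 -m jog '0 0 0 0 0 0 0.1;0 0 0 0 0 0 0.3;0 0 0 0 0 0 0.5;0 0 0 0 0 0 1;0 0 0 0 0 0 1;0 0 0 0 0 0 1'
python3 -m jog '0 0 -0.02 0 0 0 1;0 0 -0.05 0 0 0 1;0 0 -0.1 0 0 0 1;0 0 -0.15 0 0 0 1;0 0 -0.25 0 0 0 1;0 0 -0.35 0 0 0 1;0 0 -0.45 0 0 0 1;0 0 -0.45 0 0 0 1'
```

```text
t: 44.25
ee_pos: [499.9, 90.0, 95.5]
orientation: [-2.374, -2.057, 0.001]
ft_force: [-0.5, -0.7, 1.0]
width: 49.9
grasp_force: 0.0
t: 44.85
ee_pos: [499.4, 90.2, 96.5]
orientation: [-2.374, -2.056, 0.001]
ft_force: [-3.1, 0.8, 6.3]
width: 25.8
grasp_force: 29.1
t: 45.65
ee_pos: [502.1, 90.4, 188.5]
orientation: [2.371, 2.056, 0.008]
ft_force: [-0.1, 0.4, -5.0]
width: 23.9
grasp_force: 30.0
```

```bash

python3 - <<'E'
from h import *
for c in ("wrist","side"):
    im=get_image(c);print(get_obs()["ee_pos"]);find("gauge0",c);find("gauge0",c,look_for)
im=get_image("wrist");o=get_obs()
cv2.imwrite("pics/wa.png",im[:,:,::-1])
b=im.min(2)>150
for v in range(100,330,10):
    u=np.nonzero(b[v,230:400])[0]; d=np.nonzero(im[v,270:360].max(1)<50)[0]
    print(v,(u.min()+230,u.max()+230,len(u)) if len(u) else None,(d.min()+270,d.max()+270,len(d)) if len(d) else None)
E
```

```text
[501.15765968  90.28351919 187.02383678]
gauge0 wrist 0.98 [494.1  56.1 107.8] px [314. 310.]
gauge0 wrist 0.95 [487.2 130.6   7.8] px [293. 176.]
gauge0 wrist 0.76 [552.9  53.5   1.6] px [379. 250.]
gauge0 wrist 0.84 [493.2 133.9  53.4] px [298. 178.]
gauge0 wrist 0.76 [548.5  62.1  51.2] px [384. 260.]
gauge0 wrist 0.68 [500.8  93.5 206.9] px [319. 340.]
[499.40350807  90.01767236 184.90875116]
gauge0 side 0.98 [537.5 -91.2   1. ] px [313. 302.]
gauge0 side 0.79 [ 347.7 -162.3    3.6] px [234. 313.]
gauge0 side 0.72 [497.2  61.4  96.5] px [309. 230.]
gauge0 side 0.67 [552.4  47.8   5.2] px [329. 258.]
gauge0 side 0.55 [493.1 132.4   4.7] px [314. 229.]
gauge0 side 0.94 [500.   64.2 142.6] px [310. 219.]
gauge0 side 0.93 [ 353.1 -174.1   46.9] px [232. 309.]
gauge0 side 0.79 [ 538.7 -102.5   46.7] px [312. 297.]
gauge0 side 0.52 [552.   41.3  62. ] px [329. 248.]
100 None None
110 None None
120 None None
130 None None
140 None None
150 (np.int64(284), np.int64(300), 17) None
160 (np.int64(269), np.int64(317), 49) None
170 (np.int64(263), np.int64(324), 35) None
180 (np.int64(260), np.int64(327), 29) (np.int64(278), np.int64(306), 29)
190 (np.int64(261), np.int64(326), 24) (np.int64(272), np.int64(308), 28)
200 (np.int64(264), np.int64(323), 19) (np.int64(270), np.int64(307), 38)
210 (np.int64(307), np.int64(315), 9) (np.int64(271), np.int64(304), 34)
220 None (np.int64(286), np.int64(292), 7)
230 (np.int64(371), np.int64(384), 14) None
240 (np.int64(359), np.int64(394), 34) None
250 (np.int64(355), np.int64(399), 45) None
260 (np.int64(356), np.int64(377), 22) None
270 (np.int64(289), np.int64(372), 65) None
280 (np.int64(278), np.int64(374), 87) None
290 (np.int64(289), np.int64(382), 32) (np.int64(285), np.int64(343), 22)
300 (np.int64(383), np.int64(385), 3) (np.int64(283), np.int64(345), 50)
310 None (np.int64(282), np.int64(346), 33)
320 None (np.int64(280), np.int64(348), 27)
```

```bash

python3 -m jog '0 0 0 0 0.2 0 1;0 0 0 0 0.4 0 1;0 0 0 0 0.6 0 1;0 0 0 0 0.67 0 1;0 0 0 0 0.67 0 1;0 0 0 0 0.67 0 1'
python3 - <<'E'
from h import *
for k in range(2):
  for c in ("wrist","side"):
    im=get_image(c);o=get_obs();print(np.round(o["ee_pos"],1))
    for f in (pinpoint,look_for):
        for r in f("gauge0",c):
            P=W(c,r["xyz"])
            if P[2]>70: print(c,f.__name__,round(r["confidence"],2),np.round(P,1),np.round(P-o["ee_pos"],1))
E
```

```text
t: 46.6
ee_pos: [500.0, 89.8, 185.4]
orientation: [-2.183, -1.891, -0.384]
ft_force: [-0.1, -0.0, -4.7]
width: 23.7
grasp_force: 30.0
[500.1  90.2 185.6]
wrist call 0.86 [501.8  86.2 100.6] [  1.7  -4.  -85. ]
wrist call 0.78 [500.6  96.  208.1] [ 0.5  5.9 22.5]
[500.2  90.6 185.9]
side call 0.86 [502.3  91.1  91.2] [  2.1   0.5 -94.8]
side call 0.73 [608.1 121.9 130.5] [108.   31.2 -55.4]
side call 0.64 [505.8  81.9 139.5] [  5.6  -8.7 -46.4]
[500.1  90.5 186. ]
wrist call 0.78 [496.8  88.  100.4] [ -3.3  -2.5 -85.5]
[500.1  90.4 185.9]
side call 0.6 [499.1  91.5  97.3] [ -1.    1.1 -88.7]
side call 0.94 [504.6  79.3 141.3] [  4.5 -11.1 -44.6]
side call 0.47 [599.7 126.  125.6] [ 99.6  35.6 -60.4]
```

```bash

python3 - <<'E'
from h import *
go([485.7,68.5,185.5]);go([485.7,68.5,105])
E
```

```text
go [-0.1113 -0.0558 -0.0385] [0. 0. 0.]
go [-0.2496 -0.0559  0.3395] [0. 0. 0.]
```

```bash

python3 -m jog '-0.06 -0.03 -0.02 0 0 0 1;-0.111 -0.056 -0.0385 0 0 0 1;-0.111 -0.056 -0.0385 0 0 0 1;-0.111 -0.056 -0.0385 0 0 0 1;-0.111 -0.056 -0.0385 0 0 0 1'
python3 - <<'E'
from h import *
for c in ("wrist","side"):
    im=get_image(c);o=get_obs();print(np.round(o["ee_pos"],1))
    for r in pinpoint("gauge0",c):
        P=W(c,r["xyz"])
        if P[2]>70: print(c,round(r["confidence"],2),np.round(P,1),np.round(P-o["ee_pos"],1))
    if c=="wrist": find("station",c);find("crate_floor",c);find("cell0",c)
go([485.7,68.5,104])
E
```

```text
t: 47.7
ee_pos: [485.9, 68.4, 185.6]
orientation: [-2.182, -1.89, -0.387]
ft_force: [0.3, -0.0, -4.9]
width: 23.7
grasp_force: 30.0
[485.9  68.5 185.6]
wrist 0.95 [484.7  66.8  97.4] [ -1.2  -1.6 -88.2]
station wrist 0.75 [522.5  89.9   0.7] px [352. 261.]
crate_floor wrist 0.71 [525.9  98.5   0.8] px [355. 251.]
cell0 wrist 0.67 [560.9 124.6   6.9] px [390. 217.]
[485.7  68.7 185.5]
side 0.83 [486.6  71.1  93.1] [  0.8   2.4 -92.3]
side 0.75 [551.3 296.8 217.9] [ 65.6 228.1  32.4]
go [-1.407e-01  1.000e-04  3.822e-01] [0. 0. 0.]
```

```bash

python3 -m jog '-0.018 0 0.048 0 0 0 1;-0.035 0 0.095 0 0 0 1;-0.053 0 0.143 0 0 0 1;-0.07 0 0.191 0 0 0 1;-0.07 0 0.191 0 0 0 1'
python3 -m jog '-0.018 0 0.048 0 0 0 1;-0.035 0 0.095 0 0 0 1;-0.053 0 0.143 0 0 0 1;-0.064 0 0.172 0 0 0 1;-0.064 0 0.172 0 0 0 1'
python3 -m jog '-0.0035 0 0.0095 0 0 0 1;-0.007 0 0.019 0 0 0 1;-0.007 0 0.019 0 0 0 1'
```

```text
t: 48.55
ee_pos: [484.5, 68.6, 142.9]
orientation: [-2.181, -1.889, -0.383]
ft_force: [-0.2, 0.1, -5.1]
width: 23.4
grasp_force: 30.0
t: 49.05
ee_pos: [485.0, 68.3, 107.0]
orientation: [-2.181, -1.889, -0.384]
ft_force: [-0.1, 0.0, -5.1]
width: 23.5
grasp_force: 30.0
t: 49.35
ee_pos: [485.7, 68.3, 104.1]
orientation: [-2.181, -1.891, -0.387]
ft_force: [-0.1, 0.7, -4.9]
width: 23.5
grasp_force: 30.0
```

```bash

python3 -m jog '-0.0035 0 0.0095 0 0 0 1;-0.007 0 0.019 0 0 0 1;-0.0105 0 0.0285 0 0 0 1;-0.0105 0 0.0285 0 0 0 1'|sed -n '2p;4p'
for i in 1 2 3; do python3 -m jog '-0.002 0 0.005 0 0 0 1;-0.0035 0 0.0095 0 0 0 1;-0.0035 0 0.0095 0 0 0 1'|sed -n '2p;4p'; done
```

```text
ee_pos: [485.5, 68.3, 97.7]
ft_force: [0.6, 0.6, -4.8]
ee_pos: [485.7, 68.2, 96.0]
ft_force: [0.2, -0.1, -3.6]
ee_pos: [486.1, 68.3, 95.8]
ft_force: [-6.5, -6.5, 22.2]
ee_pos: [486.3, 68.5, 94.8]
ft_force: [-10.7, -7.9, 36.0]
```

```bash

python3 -m jog '0.003 0 -0.008 0 0 0 1;0.0055 0 -0.015 0 0 0 1;0.0055 0 -0.015 0 0 0 1'|sed -n '2p;4p'
python3 -m jog '0 0 0 0 0 0 0.4;0 0 0 0 0 0 0.2;0 0 0 0 0 0 -0.14;0 0 0 0 0 0 -0.14;0 0 0 0 0 0 -0.14;0 0 0 0 0 0 -0.14'|tail -3
python3 -m jog '0 0 -0.05 0 0 0 -0.14;0 0 -0.15 0 0 0 -0.14;0 0 -0.35 0 0 0 -0.14;0 0 -0.6 0 0 0 -0.14;0 0 -0.9 0 0 0 -0.14;0 0 -0.9 0 0 0 -0.14;0 0 -0.9 0 0 0 -0.14'
python3 -m jog '0 0 0 0 -0.2 0 -0.14;0 0 0 0 -0.4 0 -0.14;0 0 0 0 -0.67 0 -0.14;0 0 0 0 -0.67 0 -0.14'|head -3
python3 - <<'E'
from h import *
im=get_image("wrist");cv2.imwrite("pics/wb.png",cv2.resize(im[:320,100:540,::-1],None,fx=1.5,fy=1.5))
for c in ("wrist","side"):
    if c=="side": get_image(c)
    find("gauge0",c,k=8);find("gauge0",c,look_for,k=8)
for q in ([485.7,68.5],[496.5,133.6],[553.5,57.8]): print((px("wrist",[*q,50])-[100,0])*1.5,(px("wrist",[*q,115])-[100,0])*1.5)
E
```

```text
ee_pos: [485.8, 68.2, 95.1]
ft_force: [-0.3, -0.3, -1.3]
ft_force: [0.4, -0.3, 0.3]
width: 49.7
grasp_force: 0.0
t: 52.25
ee_pos: [477.7, 6.1, 266.3]
orientation: [-2.185, -1.893, -0.391]
ft_force: [-0.0, 0.6, -0.3]
width: 50.2
grasp_force: 0.0
t: 52.65
ee_pos: [476.2, 9.3, 262.6]
orientation: [2.369, 2.063, -0.005]
gauge0 wrist 0.79 [5.558e+02 5.490e+01 3.000e-01] px [387. 147.]
gauge0 wrist 0.79 [ 5.374e+02 -9.500e+01  3.000e-01] px [382. 284.]
gauge0 wrist 0.76 [483.8  66.7   8.3] px [316. 146.]
gauge0 wrist 0.58 [490.4 128.5  11. ] px [314.  79.]
gauge0 wrist 0.93 [547.6  60.2  49.7] px [387. 145.]
gauge0 wrist 0.84 [485.5  68.   52.8] px [317. 146.]
gauge0 wrist 0.63 [538.6 -78.4  45.4] px [389. 285.]
gauge0 side 0.95 [ 347.7 -166.1   -0.7] px [233. 315.]
gauge0 side 0.87 [ 5.393e+02 -9.110e+01 -2.000e-01] px [313. 303.]
gauge0 side 0.75 [490.4 132.4   3. ] px [313. 229.]
gauge0 side 0.67 [484.5  68.6   3.7] px [306. 248.]
gauge0 side 0.55 [554.3  51.6   4.9] px [330. 257.]
gauge0 side 0.15 [609.3  86.6 125.3] px [354. 223.]
gauge0 side 0.89 [490.5  61.5  53.3] px [307. 240.]
gauge0 side 0.84 [ 351.  -174.3   45.3] px [231. 309.]
gauge0 side 0.77 [ 539.2 -100.5   45.1] px [312. 297.]
gauge0 side 0.68 [496.5 122.8  60.1] px [314. 220.]
gauge0 side 0.53 [551.1  41.7  62.4] px [328. 248.]
[324.20612605 215.27642328] [324.61476597 221.05958071]
[326.79594078  95.72991285] [327.83689329  74.06716379]
[438.28708263 216.82012578] [463.50849263 222.93588093]
```

View pics/wb.png

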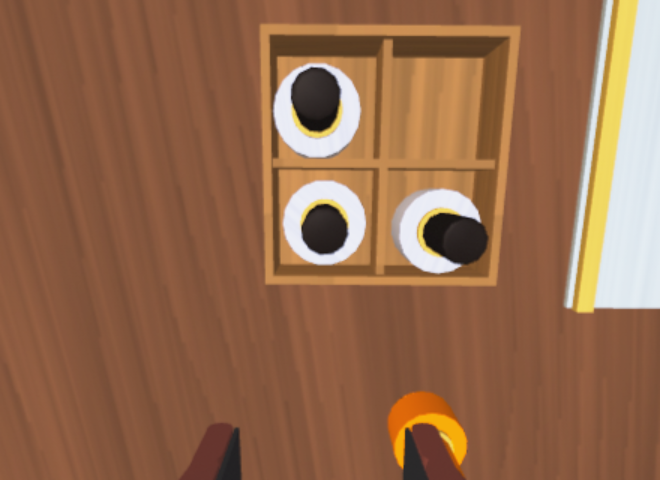

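All three gauges stand upright in their own cells, at crop (316,105), (325,222) and (440,232). Now the pawl goes back down.

```bash

for i in 1 2; do python3 -m jog '0.1 0 -0.1 0 0 0 1;0.35 -0.02 -0.1 0 0 0 1;0.6 -0.03 -0.1 0 0 0 1;0.735 -0.038 -0.1 0 0 0 1;0.735 -0.038 -0.1 0 0 0 1;0.735 -0.038 -0.1 0 0 0 1'|head -2; done
python3 - <<'E'
from h import *
get_image("wrist");find("pawl_nose","wrist");find("pawl_ball","wrist");get_image("side");find("pawl_nose","side");find("pawl_ball","side")
go([502.2,301.8,198],down(1.43))
E
```

```text
t: 53.55
ee_pos: [490.0, 153.1, 283.8]
t: 54.15
ee_pos: [503.6, 298.7, 303.6]
pawl_nose wrist 0.59 [545.5 293.6 217.8] px [383. 252.]
pawl_ball wrist 0.98 [477.8 302.4 157.2] px [282. 229.]
pawl_nose side 0.44 [548.8 294.6 218.5] px [347. 135.]
pawl_ball side 0.61 [471.9 308.1 163.8] px [319. 142.]
pawl_ball side 0.39 [384.4 408.9  -0.9] px [298. 152.]
go [ 0.0127 -0.0099  0.5316] [ 0.0002 -0.0001 -0.0065]
```

```bash

python3 -m jog '0.006 -0.01 0.15 0 0 0 1;0.006 -0.01 0.3 0 0 0 1;0.006 -0.01 0.45 0 0 0 1;0.006 -0.01 0.53 0 0 0 1;0.006 -0.01 0.53 0 0 0 1;0.006 -0.01 0.53 0 0 0 1'
python3 -m jog '0 0.04 0 0 0 0 1;0 0.08 0 0 0 0 1;0 0.12 0 0 0 0 1;0 0.16 0 0 0 0 1;0 0.2 0 0 0 0 1;0 0.24 0 0 0 0 1;0 0.265 0 0 0 0 1;0 0.265 0 0 0 0 1'
python3 -m jog '0 0 -0.15 0 0 0 1;0 0 -0.3 0 0 0 1;0 0 -0.5 0 0 0 1;0 0 -0.5 0 0 0 1;0 0 -0.5 0 0 0 1'
python3 - <<'E'
from h import *
get_image("wrist");find("pawl_nose","wrist");find("pawl_ball","wrist");find("knob_grip","wrist");get_image("side");find("pawl_nose","side");find("pawl_ball","side");find("knob_grip","side");find("shutter_edge","side")
E
```

```text
t: 55.05
ee_pos: [502.1, 301.4, 198.6]
orientation: [2.374, 2.057, 0.0]
ft_force: [0.7, 0.1, 1.4]
width: 0.7
grasp_force: 0.0
t: 55.85
ee_pos: [555.0, 294.0, 198.0]
orientation: [2.375, 2.057, 0.0]
ft_force: [-0.7, -0.6, 0.4]
width: 0.2
grasp_force: 0.0
t: 56.35
ee_pos: [554.3, 294.3, 299.0]
orientation: [2.374, 2.057, 0.003]
ft_force: [0.2, -0.1, 0.2]
width: 0.3
grasp_force: 0.0
pawl_nose wrist 0.89 [579.  289.2 139.8] px [348. 227.]
pawl_nose wrist 0.29 [521.3  91.   -3. ] px [313. 350.]
pawl_ball wrist 0.61 [522.1 296.8 200.5] px [269. 251.]
knob_grip wrist 0.79 [572.2 240.1 180. ] px [351. 305.]
pawl_ball side 0.66 [518.7 300.1 209.9] px [336. 135.]
pawl_ball side 0.45 [552.   46.9   2.6] px [329. 258.]
knob_grip side 0.69 [576.5 237.3 187.9] px [353. 161.]
knob_grip side 0.53 [518.2 301.6 212.8] px [336. 133.]
shutter_edge side 0.63 [609.1  85.8 126. ] px [354. 223.]
```

```bash

python3 -m jog '-0.251 0.137 0 0 0 0 0.09;-0.251 0.137 0 0 0 0 0.09;-0.251 0.137 0 0 0 0 0.09;-0.251 0.137 0 0 0 0 0.09;-0.251 0.137 0 0 0 0 0.09'|head -2
for i in 1 2 3; do python3 -m jog '0 0 0 0 0 -1 0.09;0 0 0 0 0 -1 0.09;0 0 0 0 0 -1 0.09;0 0 0 0 0 -1 0.09;0 0 0 0 0 -1 0.09'|head -3; done
python3 - <<'E'
from h import *
im=get_image("wrist"); find("knob_grip","wrist"); cv2.imwrite("pics/wk.png",im[:,:,::-1])
go([574.3,240.8,184],down(3.0));print(get_obs()["qpos"],get_obs()["width"])
# white line on the knob: fit
for r in outline_of("knob_grip","wrist")[:2]:
    v,u=np.nonzero(r["mask"]);print(r["confidence"],len(u),u.mean(),v.mean())
    w=(im.min(2)>170)&cv2.dilate(r["mask"].astype(np.uint8),np.ones((5,5))).astype(bool);v,u=np.nonzero(w)
    if len(u)>20:
        (cx,cy),s,a=cv2.minAreaRect(np.c_[u,v].astype(np.float32));print(len(u),cx,cy,s,a, np.round(ray("wrist",(cx,cy),200),1))
        vx,vy,_,_=cv2.fitLine(np.c_[u,v].astype(np.float32),2,0,.01,.01).ravel();A=ray("wrist",(cx,cy),200);B=ray("wrist",(cx+20*vx,cy+20*vy),200);print("yaw",np.arctan2(*(B-A)[[1,0]]))
E
```

```text
t: 57.3
ee_pos: [573.9, 241.4, 298.1]
t: 57.8
ee_pos: [573.8, 241.5, 298.1]
orientation: [-1.758, -2.603, -0.0]
t: 58.3
ee_pos: [574.0, 241.1, 298.1]
orientation: [-1.028, -2.968, -0.0]
t: 58.8
ee_pos: [574.1, 240.9, 298.1]
orientation: [-0.228, -3.133, -0.0]
knob_grip wrist 0.73 [578.2 239.1 183.5] px [314. 250.]
go [-1.000e-03  1.000e-04  5.705e-01] [ 0.0001 -0.0001 -0.0094]
[ 3.78001011e-01  3.61008918e-01  1.58179747e+00  7.32788035e-05
  1.19882677e+00 -1.04629010e+00] 39.99613837197687
0.84 15276 311.6485991097146 224.39886095836607
7001 313.2901611328125 224.3192596435547 (142.0265350341797, 141.45248413085938) 78.31063079833984 [555.7 242.  200. ]
yaw 1.1585251863736303
```

```bash

python3 -m jog '0 0 0.25 0 0 0 0.09;0 0 0.4 0 0 0 0.09;0 0 0.565 0 0 0 0.09;0 0 0.565 0 0 0 0.09' | tail -3
python3 -m jog '0 0 0 0 0 0 0.3;0 0 0 0 0 0 0.6;0 0 0 0 0 0 1;0 0 0 0 0 0 1;0 0 0 0 0 0 1;0 0 0 0 0 0 1'
python3 -m jog '0 0 0 0 0 0.15 1;0 0 0 0 0 0.3 1;0 0 0 0 0 0.45 1;0 0 0 0 0 0.6 1;0 0 0 0 0 0.6 1'|sed -n '2,4p'
python3 -m jog '0 0 0 0 0 0.15 1;0 0 0 0 0 0.3 1;0 0 0 0 0 0.45 1;0 0 0 0 0 0.6 1;0 0 0 0 0 0.6 1;0 0 0 0 0 0.6 1;0 0 0 0 0 0.6 1;0 0 0 0 0 0.6 1'
python3 - <<'E'
from h import *
o=get_obs();r=R.from_rotvec(o["orientation"]).as_matrix();print("yaw",np.arctan2(r[1,0],r[0,0]),"mom",o["moment"])
get_image("side");find("shutter_edge","side",k=1);find("pawl_nose","side",k=1);find("pawl_ball","side",k=2)
go([574,240.8,185],down(3.0016-0.6283))
E
```

```text
ft_force: [0.4, 0.5, 1.0]
width: 39.8
grasp_force: 0.0
t: 59.95
ee_pos: [575.2, 240.2, 187.2]
orientation: [0.224, 3.131, 0.0]
ft_force: [-0.3, -3.5, 7.2]
width: 17.9
grasp_force: 30.0
ee_pos: [575.2, 240.2, 187.2]
orientation: [0.714, 3.056, 0.001]
ft_force: [-0.4, -4.7, 6.1]
t: 61.25
ee_pos: [575.2, 240.2, 187.2]
orientation: [1.181, 2.909, 0.002]
ft_force: [-0.3, -4.6, 7.0]
width: 17.9
grasp_force: 30.0
yaw 2.3702345427053015 mom [-0.92548101  0.07679964 -0.14396399]
shutter_edge side 0.87 [578.3  87.6 125.1] px [342. 221.]
pawl_nose side 0.69 [564.7 128.4   1.5] px [339. 235.]
go [ 0.0066 -0.0021  0.0109] [ 0.0036  0.0038 -0.0058]
```

```bash

for i in 2 3; do
python3 -m jog '0 0 0 0 0 0.15 1;0 0 0 0 0 0.3 1;0 0 0 0 0 0.45 1;0 0 0 0 0 0.6 1;0 0 0 0 0 0.6 1'|sed -n '2,4p'
python3 -m jog '0 0 0 0 0 0.15 1;0 0 0 0 0 0.3 1;0 0 0 0 0 0.45 1;0 0 0 0 0 0.6 1;0 0 0 0 0 0.6 1;0 0 0 0 0 0.6 1;0 0 0 0 0 0.6 1;0 0 0 0 0 0.6 1'
python3 - <<'E'
from h import *
o=get_obs();r=R.from_rotvec(o["orientation"]).as_matrix();print("yaw",np.arctan2(r[1,0],r[0,0]),"mom",o["moment"])
get_image("side");find("shutter_edge","side",k=1)
E
done
```

```text
ee_pos: [575.2, 240.2, 187.2]
orientation: [1.624, 2.686, 0.002]
ft_force: [0.2, -3.6, 6.1]
t: 62.75
ee_pos: [575.2, 240.2, 187.2]
orientation: [2.022, 2.402, 0.003]
ft_force: [0.4, -3.6, 6.6]
width: 17.8
grasp_force: 30.0
yaw 1.7419115692678897 mom [-1.00147027  0.21513106 -0.15986234]
shutter_edge side 0.57 [550.9  94.8 126.1] px [332. 217.]
ee_pos: [575.2, 240.2, 187.2]
orientation: [2.375, 2.053, 0.003]
ft_force: [-0.1, -4.1, 6.0]
t: 64.15
ee_pos: [575.3, 240.2, 187.2]
orientation: [2.666, 1.659, 0.004]
ft_force: [0.7, -3.4, 6.0]
width: 18.1
grasp_force: 30.0
yaw 1.1134892401433751 mom [-0.80860603  0.298547   -0.18392271]
shutter_edge side 0.9 [517.2 100.2 126.4] px [320. 213.]
```

```bash

for i in 4 5; do
python3 -m jog '0 0 0 0 0 0.15 1;0 0 0 0 0 0.3 1;0 0 0 0 0 0.45 1;0 0 0 0 0 0.6 1;0 0 0 0 0 0.6 1'|sed -n '2,4p'
python3 -m jog '0 0 0 0 0 0.15 1;0 0 0 0 0 0.3 1;0 0 0 0 0 0.45 1;0 0 0 0 0 0.6 1;0 0 0 0 0 0.6 1;0 0 0 0 0 0.6 1;0 0 0 0 0 0.6 1;0 0 0 0 0 0.6 1'
python3 - <<'E'
from h import *
o=get_obs();r=R.from_rotvec(o["orientation"]).as_matrix();print("yaw",np.arctan2(r[1,0],r[0,0]),"mom",o["moment"],o["qpos"][5])
get_image("side");find("shutter_edge","side",k=1)
E
done
```

```text
ee_pos: [575.3, 240.2, 187.2]
orientation: [2.894, 1.219, 0.004]
ft_force: [0.2, -4.1, 6.2]
t: 65.55
ee_pos: [575.3, 240.2, 187.2]
orientation: [3.049, 0.754, 0.004]
ft_force: [0.0, -3.8, 7.0]
width: 17.9
grasp_force: 30.0
yaw 0.4851334530869401 mom [-0.7780404   0.284921   -0.18361619] 1.4631118813302006
shutter_edge side 0.87 [488.  103.3 123.2] px [309. 211.]
ee_pos: [575.3, 240.2, 187.2]
orientation: [3.13, 0.265, 0.004]
ft_force: [1.6, -4.7, 6.3]
t: 66.95
ee_pos: [575.3, 240.1, 187.2]
orientation: [-3.133, 0.225, -0.004]
ft_force: [0.4, -3.7, 6.0]
width: 17.5
grasp_force: 30.0
yaw -0.14315410038018778 mom [-0.74986755  0.30451072 -0.14395758] 2.0913872785571157
shutter_edge side 0.68 [456.8 110.3 125.4] px [298. 206.]
```

```bash

python3 -m jog '0 0 0 0 0 0 0.3;0 0 0 0 0 0 0.09;0 0 0 0 0 0 0.09;0 0 0 0 0 0 0.09;0 0 0 0 0 0 0.09' | tail -2
python3 -m jog '0 0 -0.25 0 0 0 0.09;0 0 -0.5 0 0 0 0.09;0 0 -0.8 0 0 0 0.09;0 0 -0.8 0 0 0 0.09;0 0 -0.8 0 0 0 0.09'|head -2
python3 -m jog '-0.2 0 0 0 0 0 0.09;-0.4 0 0 0 0 0 0.09;-0.6 0 0 0 0 0 0.09;-0.6 0 0 0 0 0 0.09;-0.6 0 0 0 0 0 0.09;-0.6 0 0 0 0 0 0.09'|head -2
python3 - <<'E'
from h import *
for c in ("wrist","side","top"):
    get_image(c)
    for n in ("shutter_edge","pawl_ball","pawl_nose","indicator","straightedge","iron_block"): find(n,c,k=2)
E
```

```text
width: 40.1
grasp_force: 0.0
t: 68.05
ee_pos: [575.1, 241.0, 347.5]
t: 68.65
ee_pos: [456.0, 257.5, 344.1]
shutter_edge wrist 0.91 [453.6 104.8 129.3] px [475. 191.]
shutter_edge wrist 0.43 [574.8 239.3 179. ] px [315.  66.]
pawl_nose wrist 0.89 [582.1 291.8 139.9] px [251.  73.]
indicator wrist 0.6 [380.6 404.8   1.4] px [213. 260.]
shutter_edge side 0.72 [454.3 109.1 123.4] px [297. 207.]
shutter_edge side 0.41 [520.1  95.4  -2.8] px [321. 243.]
pawl_ball side 0.49 [521.6 301.8 207.4] px [337. 135.]
pawl_nose side 0.5 [554.3  53.5   5.7] px [330. 256.]
pawl_nose side 0.45 [523.5  96.   -3.2] px [322. 243.]
indicator side 0.7 [383.7 409.2   0.5] px [298. 152.]
straightedge side 0.74 [ 526.8 -435.8    4.4] px [276. 433.]
iron_block side 0.92 [ 718.9 -234.6   -1.6] px [374. 368.]
shutter_edge top 0.68 [455.7 105.1 133.1] px [279. 287.]
pawl_ball top 0.61 [524.3 301.7 210. ] px [187. 251.]
pawl_nose top 0.48 [577.1 238.4 186.8] px [219. 229.]
pawl_nose top 0.44 [580.8 286.1 137.9] px [202. 229.]
indicator top 0.87 [387.6 408.4   2.3] px [160. 313.]
straightedge top 0.6 [ 537.3 -435.3    0.8] px [503. 262.]
iron_block top 0.68 [ 721.8 -234.2    4. ] px [423. 186.]
```

The shutter edge has travelled 157 mm, the pawl nose is down at z≈139 and the bystanders haven't moved. Handing in.

```bash
python3 -c "
from workcell import *
print(close_job())"
```

```text
the job is handed in; nothing more can be done
None
```

The job is handed in: all three gauges stand upright in their own cells, the pawl is down on the wheel and the shutter is shut at the fifth notch, but the third gauge slipped from the grip while I was lowering it and had to be picked up from a lean and set down again, so its first placing may not count as gentle.

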